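# Charge the bench mill and lock its lid with the spring clip

### The arm

A 6-joint arm with a two-finger parallel gripper is mounted at the origin on the work surface. World frame = base frame: x ahead of the robot, y to its left, z up, the work surface at z = 0. Lengths are in m, angles in rad, forces in N, time in s.
With the tool pointing down it reaches from about 0.3 to 0.75 m from the base axis. Payload 8.5 kg.
Tool frame: the origin (TCP) lies at the very end of the fingers, on their centre line; the grasp point (between the pads) lies 19 mm behind it; z points along the fingers, y is the line along which they close (so a half turn about z gives the same grasp; the last joint's range is limited). The gripper opens to 88 mm and grips with 3 to 60 N. Pads are 18 mm wide; open, the fingers measure 123 mm over their backs; the gripper's body (75 mm by 187 mm) begins 45 mm behind the grasp point.
Start: joints at [1.013, 0.381, 1.297, -0, 1.464, -0.215], TCP at [0.185, 0.518, 0.239] pointing down, gripper open.
Joint ranges: [-3.11, 3.11], [-0.89, 2.33], [0.22, 2.48], [-1.42, 4.56], [0.17, 2.85], [-2.88, 2.88]. Speed limits (rad/s): [2.39, 2.39, 3.14, 3.14, 3.14, 3.14].

### API

Orientations are given as a 3x3 rotation matrix whose columns are the frame's x, y, z axes.
In Python, from cell import monitor, snapshot, workorder gives the robot as it stands.
- The arm moves only by the tool arm_command, never from a script. Its argument "targets" is a list of rows, each a list of 3 entries, a list of its own where there are three numbers: the opening, from 0 (shut) to 1 (fully open), then the shift along the tool's x, y, z in m, then the turn, a rotation vector about the tool's x, y, z in rad. A call has 1 to 8 rows; each row shifts and turns the commanded pose from where the row before left it, along the tool's axes as they then stand; what a row does not reach is not made up. A row lasts 1/8 s, in which the tool goes at most 62.5 mm and 10.7 degrees, less where a joint would pass 70% of its speed; a pose out of reach is approached as far as the arm can. A call is refused whole if a number of a shift passes 0.0625 or a number of a turn 0.188, either way. A call with a gripper value outside its range is refused whole. The fingers move at their own pace and stop on an object; "squeeze" is the grip in N (left out, the last holds). Time passes only in rows, so rows that do not move let the fingers close. It gives the time, the measured TCP pose, the force and the opening at its end, in the units of the state.
- monitor.state(): the state, without advancing time (a new reading comes with each control period).
- snapshot(name): name is "side" or "top"; returns a dict with "frame" (480x640x3 uint8, red, green, blue), "vertical_fov" (degrees; the focal length in pixels is half the picture's height over the tangent of half this angle, whatever the lens; pixels are square), "cx", "cy" (the principal point, pixels), "k1" (the pictures are not rectified: a ray, as slopes to the right and down, at radius r is drawn at 1 + k1 r^2 times it, then the intrinsics apply), "world_from_camera" (4x4, takes a point from camera to world coordinates). Camera axes: x right, y up, looking along -z (the intrinsics and any distortion apply to the point x, -y, -z); pixel columns grow to the right and rows downward; lengths in m; the calibration is good to about 2 mm. A picture is of the moment at which its call begins. There is no depth.
- workorder.hand_in(): hands the job in, once; it reports no verdict.
The state is a dict: "time": time; "qpos": joint angles; "joint_velocities": joint speeds; "joint_torque": joint torques, N m; "position": TCP position; "tcp_rot": TCP orientation; "wrist_force": force on the tool from outside, world axes, zero at the start; "torque": the same for the moment, N m; "finger_gap": finger opening in m.
Only numpy, scipy, OpenCV 4.12 (cv2) and the standard library are available. Lean on these libraries where they do the work, as an engineer would, in place of code of your own. Each camera call takes 0.05 s, during which the arm holds its last target. There are 200 camera calls.

### The job

Charge the bench mill and lock it: take out the amber jar that was left in the chamber and stand it on the cream board, then tip all the white grinding pieces from the scoop tray into the chamber. Then shut the lid and lock it by pushing the hairpin spring clip sideways onto the locking pin, on top of the lid's steel lug and under the pin's head, until it snaps fully home around the shank. Leave the empty tray lying flat on the bench itself, and do not disturb the flask, the wash bottle or the beaker.

Things in the scene. Friction and masses are not known exactly. Their poses are not given: they have to be found in the camera images.
- mill: white bench mill, fixed, upright, turned about the vertical only (pose varies). Origin under the centre of its open square chamber, at bench level; chamber 140 x 140 mm outside (x, y -70 to 70 mm), walls and floor 5 mm, rim at z 75 mm. Motor housing 55 mm high behind it, x 71 to 131, y +-45 mm. Front bracket x -110 to -70, y +-30, z 45 to 57 mm carries the locking pin
- pin (a point): point on the axis of the upright steel locking pin, mill (-92, 0, 82.5) mm, level with the shut lid's top face. Shank 12 mm thick; head 18 mm across from z 95 to 101 mm, so the gap for the clip is 12.5 mm high. Nothing but the pin stands above the shut lid: the clip may come from any side
- lid (a joint): angle of the mill's lid (rad): 0 shut, 1.6 to 1.8 (upright) at the start. A stiff hinge (0.25 N m) holds it wherever it is left; a few newtons near its free edge move it. A point at d mm from the hinge line is at mill x = 70 - d cos(angle), z = 75.5 + d sin(angle); the outer face lies 7 mm farther along (sin(angle), cos(angle))
- lid_edge (a point): middle of the free front edge of the lid's steel lug, on its inner face, 187 mm from the hinge line, which runs along the mill's y at mill x 70, z 75.5 mm. Lid: 140 mm square plate, 7 mm thick; lug: 110 mm wide along y, 140 to 187 mm from the hinge, with a 20 mm hole that drops over the pin's head; top of the shut lid z 82.5 mm
- clip: hairpin spring clip lying flat on the bench, 80 mm long. Origin on its underside at the middle of the seat, where the pin's axis is when the clip is home; x points from grip to leg tips, z up. Two sprung steel wire legs, 5 mm thick, tips at x +24 mm and 18 mm apart, then a 6 mm throat at x +8 mm, then the 12 mm seat. Pushed along +x with up to about 15 N the legs spring apart and it snaps home
- clip_grip (a point): centre of the clip's white moulded grip block, clip (-43, 0, 11) mm; the block is 26 mm long (x), 14 mm wide (y), 22 mm high (z 0 to 22 mm)
- tray: grey plastic scoop tray lying on the bench, 160 g. Origin under the centre of its floor, z up; floor 120 x 95 mm, 3 mm thick (x -60 to 60, y +-47.5 mm); walls 18 mm high at the back (x -60) and sides, open at the front (x +60), where the pieces slide off. Level, the pieces stay on; tipped front down by 45 to 55 degrees they slide off
- tray_handle (a point): middle of the tray's bright metal handle bar, tray (-105, 0, 23) mm; the bar is 16 mm wide (y +-8), z 15 to 31 mm, x -140 to -60 mm
- piece1: white ceramic grinding piece, cylinder 22 mm in diameter and 22 mm high, 20 g, standing on the tray at the start (3 to 6 such pieces are present, the others absent). Origin at the centre of one end face, z along its axis
- piece2: white ceramic grinding piece, cylinder 22 mm in diameter and 22 mm high, 20 g, standing on the tray at the start (3 to 6 such pieces are present, the others absent). Origin at the centre of one end face, z along its axis
- piece3: white ceramic grinding piece, cylinder 22 mm in diameter and 22 mm high, 20 g, standing on the tray at the start (3 to 6 such pieces are present, the others absent). Origin at the centre of one end face, z along its axis
- piece4: white ceramic grinding piece, cylinder 22 mm in diameter and 22 mm high, 20 g, standing on the tray at the start (3 to 6 such pieces are present, the others absent). Origin at the centre of one end face, z along its axis
- piece5: white ceramic grinding piece, cylinder 22 mm in diameter and 22 mm high, 20 g, standing on the tray at the start (3 to 6 such pieces are present, the others absent). Origin at the centre of one end face, z along its axis
- piece6: white ceramic grinding piece, cylinder 22 mm in diameter and 22 mm high, 20 g, standing on the tray at the start (3 to 6 such pieces are present, the others absent). Origin at the centre of one end face, z along its axis
- jar: squat amber glass jar with a glass stopper, 105 mm high, about 250 g, standing upright in the mill's chamber at the start. Origin at the centre of its underside, z up; body 68 mm in diameter up to 45 mm, neck 40 mm wide up to 68 mm; stopper knob 30 mm in diameter from 75 to 105 mm high (grip it there; the stopper is fast in the jar)
- board: cream board fixed flat on the bench, 150 x 150 x 6 mm, origin at the centre of its underside
- flask: bystander: stoppered glass flask, 72 mm across, 170 mm high, origin under its centre
- wash_bottle: bystander: white wash bottle with a bent spout, 60 mm across, 200 mm high, origin under its centre
- beaker: bystander: glass beaker, 60 mm across, 65 mm high, origin under its centre

How it is judged:
On the way, in this order (a step that is already met when the one before it is completed fails the run):
1. the jar stands upright on the cream board, released (x of jar in the frame of board between -0.07 and 0.07 m and y of jar in the frame of board between -0.07 and 0.07 m and z of jar in the frame of board between 0 and 0.012 m and angle between jar's own z axis and vertical below 0.15 rad and linear speed of jar below 0.03 m/s and contact force between the fingers and jar below 0.1 N), for 0.2 s.
2. all the pieces are in the mill's chamber (x of piece1 in the frame of mill between -0.067 and 0.067 m and y of piece1 in the frame of mill between -0.067 and 0.067 m and z of each of piece1, piece2, piece3, piece4, piece5, piece6 in the frame of mill below 0.072 m and x of piece2 in the frame of mill between -0.067 and 0.067 m and y of piece2 in the frame of mill between -0.067 and 0.067 m and x of piece3 in the frame of mill between -0.067 and 0.067 m and y of piece3 in the frame of mill between -0.067 and 0.067 m and x of piece4 in the frame of mill between -0.067 and 0.067 m and y of piece4 in the frame of mill between -0.067 and 0.067 m and x of piece5 in the frame of mill between -0.067 and 0.067 m and y of piece5 in the frame of mill between -0.067 and 0.067 m and x of piece6 in the frame of mill between -0.067 and 0.067 m and y of piece6 in the frame of mill between -0.067 and 0.067 m), for 0.2 s.
3. the lid is shut (value of joint lid below 0.05 rad), for 0.2 s.
4. the clip is home around the pin, on the shut lid (horizontal distance between clip and pin below 0.005 m and z of clip in the frame of mill between 0.077 and 0.095 m and angle between clip's own z axis and vertical below 0.35 rad and value of joint lid below 0.05 rad), for 0.2 s.
At the end, for the whole second after the job is handed in: jar upright on the board, its middle over it; all pieces in the chamber; lid shut (under 0.05 rad); clip seat within 5 mm of the pin's axis, lying on the lid under the pin's head; tray flat on the bench; all at rest and released (all of step 1 and all of step 2 and all of step 4 and height (world z) of tray below 0.005 m and angle between tray's own z axis and vertical below 0.06 rad and linear speed of tray below 0.03 m/s); the robot touches nothing.
It fails at once if a bystander is pushed more than 40 mm or knocked over (distance of any of flask, wash_bottle, beaker from where it was at the start of the episode above 0.04 m or angle between any of flask, wash_bottle, beaker's own z axis and vertical above 0.5 rad).
Of piece1, piece2, piece3, piece4, piece5, piece6 only 3 to 6 are there at a start; the rules pass over those that are not, and their reading is None.
At some moment in a run one of clip, jar may be knocked a few centimetres aside while the robot is not near it.
It also fails if it takes over 176 s, if anything falls off the work surface, if the arm or the gripper's body presses on something with over 40 N, if the wrist force passes 120 N, or if a joint passes its speed limit or range.

## Working session

There is one attempt and no reset: what is moved stays moved. The work goes in short steps, Python scripts to look and compute and a tool call to move; the robot and the scene stay as the last step left them, time stands still between calls to the robot, and variables do not carry over. Pictures are saved under pics/ and viewed, on a budget of 14 in all, crops included, one or two more only if the job needs it, and the job is handed in when it is done.

Besides the shell and the picture viewer there is one more tool, called after "Emit:" as name(argument=value, ...) on one line, values as JSON. arm_command: Moves the arm, as the interface text tells. Its arguments: {"type":"object","properties":{"targets":{"type":"array","items":{"type":"array"}},"squeeze":{"type":"number"}},"required":["targets"]}

```bash
ls; mkdir -p pics
cat > h.py <<'E'
import numpy as np, cv2
from cell import monitor, snapshot, workorder
def cam(n,save=None):
    s=snapshot(n)
    if save: cv2.imwrite('pics/'+save,s['frame'][:,:,::-1])
    return s
def f(s): return 240/np.tan(np.radians(s['vertical_fov'])/2)
def ray(s,u,v):
    F=f(s); d=np.array([(u-s['cx'])/F,(v-s['cy'])/F]); x=d.copy()
    for _ in range(30): x=d/(1+s['k1']*(x@x))
    T=np.array(s['world_from_camera']); return T[:3,3],T[:3,:3]@np.array([x[0],-x[1],-1])
def onz(s,u,v,z):
    o,d=ray(s,u,v); return o+d*(z-o[2])/d[2]
def proj(s,p):
    T=np.array(s['world_from_camera']); c=T[:3,:3].T@(np.array(p)-T[:3,3])
    x=np.array([c[0],-c[1]])/-c[2]; x=x*(1+s['k1']*(x@x)); return x*f(s)+[s['cx'],s['cy']]
E
python3 - <<'E'
from h import *
for n in('side','top'):
    s=cam(n,n+'0.png'); print(n,s['vertical_fov'],s['cx'],s['cy'],s['k1']); print(np.round(s['world_from_camera'],3))
print(monitor.state())
E
```

```text
pics
side 57.264651610648436 320.34132783301595 242.7474633830709 0.014970652107131366
[[-0.983  0.119 -0.14   0.466]
 [-0.183 -0.576  0.797  0.603]
 [ 0.015  0.809  0.588  0.515]
 [ 0.     0.     0.     1.   ]]
top 44.29424930893789 318.3453380872885 235.38716228128652 -0.15179363519892874
[[ 0.025  0.984 -0.178  0.371]
 [-1.     0.023 -0.015 -0.041]
 [-0.011  0.178  0.984  1.201]
 [ 0.     0.     0.     1.   ]]
{'time': 0.1, 'qpos': array([ 1.01269057e+00,  3.81138218e-01,  1.29814562e+00, -2.55964538e-05,
        1.46358355e+00, -2.15313835e-01]), 'joint_velocities': array([ 0.00043065, -0.00094612, -0.00167774,  0.00139429, -0.00147634,
       -0.00153798]), 'joint_torque': array([ 3.47279405e-03, -4.38653898e+01, -2.24910396e+01,  7.14431517e-02,
        3.42083140e-02, -7.51267157e-05]), 'position': array([0.18474893, 0.51778494, 0.23820763]), 'tcp_rot': array([[-9.41820766e-01,  3.36114886e-01, -6.53484861e-04],
       [ 3.36115431e-01,  9.41820163e-01, -1.09478084e-03],
       [ 2.47493080e-04, -1.25073368e-03, -9.99999187e-01]]), 'wrist_force': array([ 0.18184171,  0.13996127, -0.08861597]), 'torque': array([ 0.0091542 , -0.05682568, -0.01268026]), 'finger_gap': 0.08815331799222714}
```

View pics/side0.png

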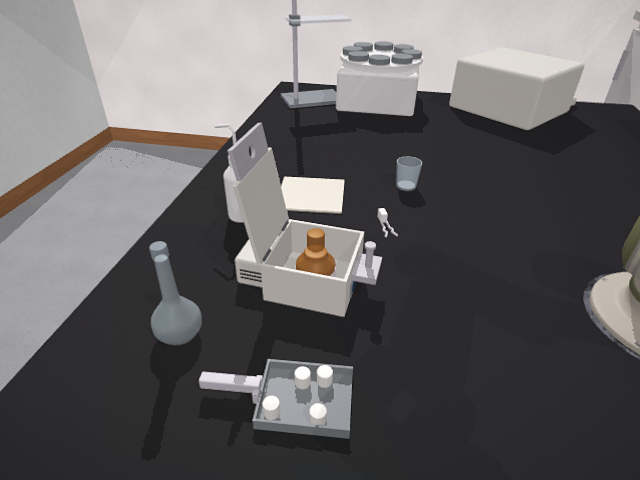

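View pics/top0.png

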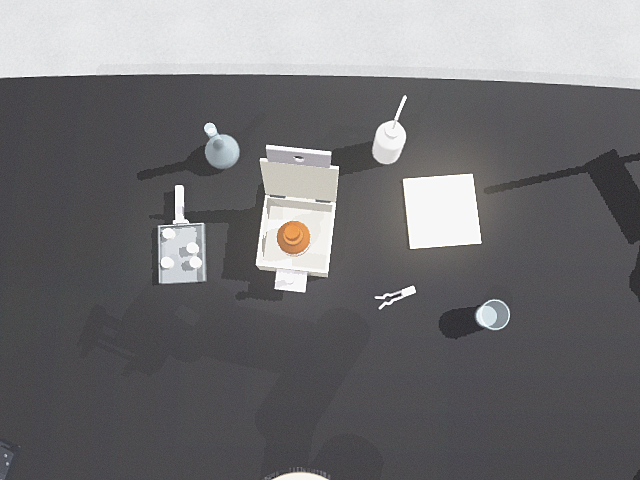

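The side view shows the open mill with the jar, the tray with 4 pieces in front, and the clip near (385,220). In the top view the mill is at about (297,235), tray (182,253), board (442,211), clip (397,296), flask (221,151), wash bottle (389,142) and beaker (492,315).

Run:
```python
import cv2,numpy as np
t=cv2.imread('pics/top0.png'); 
a=cv2.resize(t[135:305,145:345],None,fx=4,fy=4,interpolation=cv2.INTER_CUBIC)[:600]
a=cv2.resize(t[140:290,145:345],None,fx=4,fy=4,interpolation=cv2.INTER_CUBIC)
cv2.imwrite('pics/c1.png',a)
b=cv2.resize(t[275:315,365:425],None,fx=8,fy=8,interpolation=cv2.INTER_CUBIC)
sd=cv2.imread('pics/side0.png'); c=cv2.resize(sd[200:245,365:405],None,fx=7,fy=7,interpolation=cv2.INTER_CUBIC)
cv2.imwrite('pics/c2.png',np.hstack([b,cv2.copyMakeBorder(c,0,320-c.shape[0],0,0,0)]))if c.shape[0]<=320 else print(c.shape)
g=cv2.cvtColor(t,cv2.COLOR_BGR2HSV)
m=((g[:,:,2]>150)&(g[:,:,1]<60)).astype(np.uint8)
n,l,st,ce=cv2.connectedComponentsWithStats(m)
for i in range(1,n):
    if st[i,4]>25:
        c=cv2.findContours((l==i).astype(np.uint8),0,2)[0][0]; print(st[i],ce[i].round(1),cv2.minAreaRect(c))
for im in(t,sd):
    g=cv2.cvtColor(im,cv2.COLOR_BGR2HSV)
    m=((g[:,:,0]<20)&(g[:,:,1]>150)&(g[:,:,2]>90)).astype(np.uint8)
    n,l,st,ce=cv2.connectedComponentsWithStats(m); print([ (list(st[i]),ce[i].round(1)) for i in range(1,n) if st[i,4]>25])
```

```text
[    0     0   640    90 49957] [327.3  38.6] ((319.5, 44.5), (89.0, 639.0), 90.0)
[ 372   95   35   69 1234] [389.4 139.1] ((391.9646911621094, 128.65882873535156), (30.804128646850586, 71.37012481689453), 12.528807640075684)
[204 123  35  44 962] [220.5 147.4] ((221.28594970703125, 144.36306762695312), (43.87859344482422, 33.2628059387207), 87.61405944824219)
[ 256  145   83  148 8688] [297.  212.7] ((294.3660888671875, 219.01760864257812), (79.19232177734375, 143.88217163085938), 5.04245138168335)
[ 403  173   79   76 5058] [441.3 210.8] ((441.6844787597656, 210.5286865234375), (71.61377716064453, 72.79073333740234), 84.80557250976562)
[ 158  185   48   99 3024] [181.3 247.4] ((181.5, 234.0), (98.0, 47.0), 90.0)
[375 286  41  24 278] [396.4 295.3] ((395.72625732421875, 295.8722839355469), (13.926030158996582, 40.41111755371094), 70.01689147949219)
[476 299  34  31 662] [492.3 314.9] ((493.50006103515625, 315.0000305175781), (30.405588150024414, 31.819805145263672), 45.0)
[272 472  57   8 317] [299.8 476.3] ((300.0, 475.5), (7.0, 56.0), 90.0)
[([np.int32(279), np.int32(221), np.int32(31), np.int32(31), np.int32(368)], array([295.9, 231.8]))]
[([np.int32(74), np.int32(131), np.int32(30), np.int32(20), np.int32(33)], array([ 88.8, 140.4])), ([np.int32(16), np.int32(169), np.int32(29), np.int32(19), np.int32(34)], array([ 30.3, 177.9])), ([np.int32(296), np.int32(229), np.int32(38), np.int32(47), np.int32(861)], array([315.6, 257.2]))]
```

View pics/c1.png

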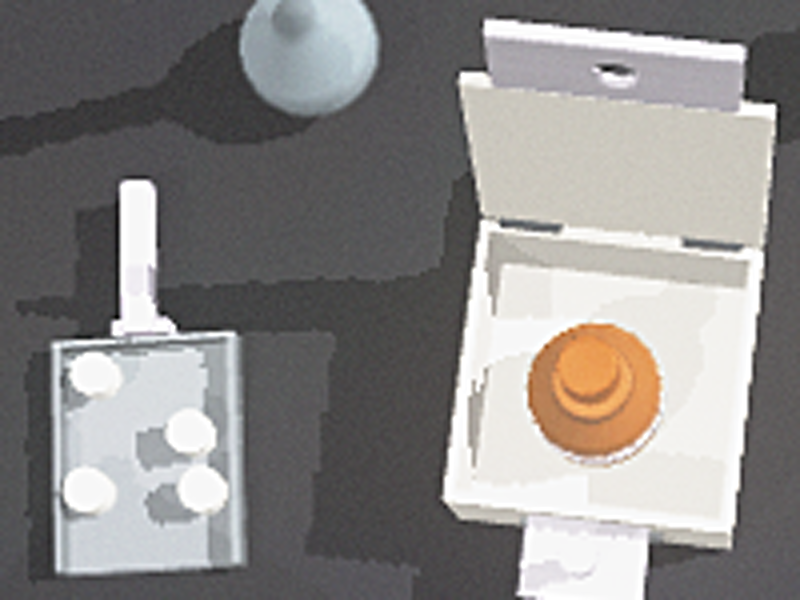

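View pics/c2.png

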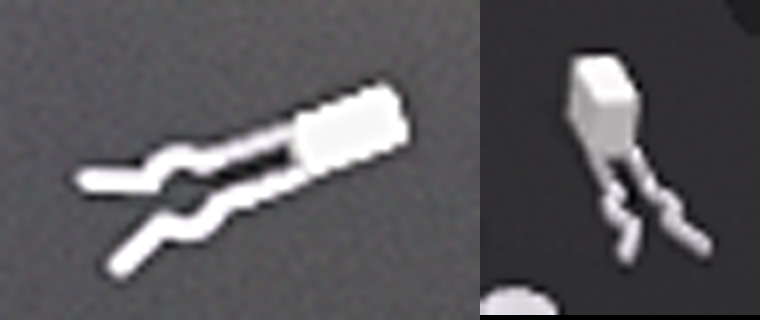

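The crops give, at 4x: mill rim corners (478,225), (762,248), (732,532), (445,500); jar knob top (588,365); tray handle from (137,182) to (138,320). At 8x: clip grip about (352,128), leg tips (85,180) and (118,268).

Run:
```python
from h import *
s=cam('top'); q=cam('side')
c1=lambda x,y,z:onz(s,145+x/4-.4,140+y/4-.4,z)
c2=lambda x,y,z:onz(s,365+x/8-.45,275+y/8-.45,z)
R=np.array([c1(*p,.075)for p in((478,225),(762,248),(732,532),(445,500))]);print('rim',R.round(4),R.mean(0)); 
print([np.linalg.norm(R[i]-R[i-1]).round(4) for i in range(4)])
a=R[0]+R[1]-R[2]-R[3]; b=R[0]+R[3]-R[1]-R[2]
print('yaw x',np.arctan2(a[1],a[0]),'from y',np.arctan2(-b[0],b[1]))
J=c1(588,365,.110);print('jar knob',J)
c=R.mean(0);yaw=(np.arctan2(a[1],a[0])+np.arctan2(-b[0],b[1]))/2
print('lug front',c1(487,20,.26),c1(745,48,.26))
T=[c1(52,340,.018),c1(238,335,.018),c1(55,575,.009),c1(245,565,.009)];print('tray',np.round(T,4))
print('handle',c1(137,182,.031),c1(138,320,.031))
print('pieces',[c1(*p,.025).round(4) for p in((95,375),(190,432),(88,490),(203,488))])
g=c2(352,128,.018);t=c2(101,224,.0025);print('clip',g,t,np.linalg.norm((g-t)[:2]),np.degrees(np.arctan2(*(t-g)[1::-1])))
B=[onz(s,*p,.006) for p in((403.5,179),(472.5,174),(480.5,243),(409.5,248.5))];print('board',np.round(B,3),np.mean(B,0))
print('flask',onz(s,222,152,.03),'wash',onz(s,388,148,.08),'beak',onz(s,488,317,0.0))
# side cross-checks
fz=lambda p,n:print(n,proj(q,p).round(1))
Rz=np.array([[np.cos(yaw),-np.sin(yaw)],[np.sin(yaw),np.cos(yaw)]])
M=lambda x,y,z:np.r_[c[:2]+Rz@[x,y],z]
for p in((-70,70,75),(-70,-70,75),(70,70,75),(-92,0,101)): fz(M(*np.array(p)/1000),p)
fz(J,'knob top'); fz(g,'grip'); fz(c1(137,182,.023),'hend')
for n,p in(('rimFR',R[2]),('pinhead',M(-.092,0,.101))): print(n,p)
```

```text
rim [[ 0.6505  0.0856  0.075 ]
 [ 0.6419 -0.0544  0.075 ]
 [ 0.5016 -0.0429  0.075 ]
 [ 0.5137  0.0959  0.075 ]] [0.57695423 0.02106876 0.075     ]
[np.float64(0.1372), np.float64(0.1403), np.float64(0.1408), np.float64(0.1393)]
yaw x -0.07866345871643335 from y -0.07396616584633174
jar knob [0.57502391 0.02683121 0.11      ]
lug front [0.6932543  0.06506351 0.26      ] [ 0.68308913 -0.04341314  0.26      ]
tray [[0.5991 0.312  0.018 ]
 [0.6039 0.214  0.018 ]
 [0.4779 0.3042 0.009 ]
 [0.486  0.2053 0.009 ]]
handle [0.6810303  0.26947162 0.031     ] [0.60800888 0.26368983 0.031     ]
pieces [array([0.5799, 0.2858, 0.025 ]), array([0.5516, 0.2343, 0.025 ]), array([0.5203, 0.2853, 0.025 ]), array([0.523 , 0.2258, 0.025 ])]
clip [ 0.47557578 -0.20666665  0.018     ] [ 0.45122028 -0.14498122  0.0025    ] 0.06631955682617183 111.5457846343488
board [[ 0.711 -0.198  0.006]
 [ 0.726 -0.346  0.006]
 [ 0.578 -0.359  0.006]
 [ 0.563 -0.21   0.006]] [ 0.64456429 -0.27819162  0.006     ]
flask [0.75440059 0.18333693 0.03      ] wash [ 0.75320614 -0.15775937  0.08      ] beak [ 0.42582943 -0.37332588  0.        ]
(-70, 70, 75) [347.4 281.4]
(-70, -70, 75) [364.  231.3]
(70, 70, 75) [261.  265.4]
(-92, 0, 101) [370.9 243.9]
knob top [316.  232.3]
grip [382.3 212.3]
hend [199.9 379.8]
rimFR [ 0.50164195 -0.04285213  0.075     ]
pinhead [0.48522201 0.02808291 0.101     ]
```

```bash
cat >> h.py <<'E'
from scipy.spatial.transform import Rotation as Ro
YAW=-0.076; C=np.array([0.577,0.021])
def mill(x,y,z):
    c,s=np.cos(YAW),np.sin(YAW); return np.array([C[0]+c*x-s*y,C[1]+s*x+c*y,z])
def down(yaw,tilt=0):  # tool x at heading yaw (rad), z down; tilt>0 tips tool-x end downward
    x=np.array([np.cos(yaw),np.sin(yaw),0]); z=np.array([0,0,-1.]); y=np.cross(z,x)
    return np.c_[x*np.cos(tilt)+z*np.sin(tilt),y,z*np.cos(tilt)-x*np.sin(tilt)]
def plan(p1,R1,n,st=None):
    "rows from the measured (or given) pose to p1,R1 in n rows"
    if st is None: s=monitor.state(); st=(s['position'],s['tcp_rot'])
    p,R=np.array(st[0]),np.array(st[1]); w=Ro.from_matrix(R.T@R1).as_rotvec()
    print('n',n,'turn/row',np.round(w/n,4))
    if np.linalg.norm(w)<0.005: print('  shift/row',np.round(R.T@(np.array(p1)-p)/n,4))
    else:
        for i in range(n): 
            Ri=R@Ro.from_rotvec(w*i/n).as_matrix(); print('  ',np.round(Ri.T@(np.array(p1)-p)/n,4).tolist())
    return (np.array(p1),R1)
E
python3 - <<'E'
from h import *
J=down(np.pi+YAW)
a=plan([0.57,0.03,0.20],J,14)
E
```

```text
n 14 turn/row [-0.0001 -0.     -0.0191]
   [-0.0376, -0.0236, 0.0028]
   [-0.0372, -0.0243, 0.0028]
   [-0.0367, -0.025, 0.0028]
   [-0.0362, -0.0257, 0.0028]
   [-0.0357, -0.0264, 0.0028]
   [-0.0352, -0.027, 0.0028]
   [-0.0347, -0.0277, 0.0028]
   [-0.0342, -0.0284, 0.0028]
   [-0.0336, -0.029, 0.0027]
   [-0.0331, -0.0296, 0.0027]
   [-0.0325, -0.0303, 0.0027]
   [-0.0319, -0.0309, 0.0027]
   [-0.0313, -0.0315, 0.0027]
   [-0.0307, -0.0321, 0.0027]
```

Emit:
arm_command(targets=[[1, [-0.038, -0.024, 0.003], [0, 0, -0.019]], [1, [-0.037, -0.024, 0.003], [0, 0, -0.019]], [1, [-0.037, -0.025, 0.003], [0, 0, -0.019]], [1, [-0.036, -0.026, 0.003], [0, 0, -0.019]], [1, [-0.036, -0.026, 0.003], [0, 0, -0.019]], [1, [-0.035, -0.027, 0.003], [0, 0, -0.019]], [1, [-0.035, -0.028, 0.003], [0, 0, -0.019]], [1, [-0.034, -0.028, 0.003], [0, 0, -0.019]]])

```text
time: 1.2
position: [0.4061, 0.2377, 0.2147]
tcp_rot: [[-0.982, 0.189, 0.0], [0.189, 0.982, 0.0], [-0.0, 0.0, -1.0]]
wrist_force: [-0.2, 0.1, 0.3]
finger_gap: 0.0883
```

Emit:
arm_command(targets=[[1, [-0.034, -0.029, 0.003], [0, 0, -0.019]], [1, [-0.033, -0.03, 0.003], [0, 0, -0.019]], [1, [-0.032, -0.03, 0.003], [0, 0, -0.019]], [1, [-0.032, -0.031, 0.003], [0, 0, -0.019]], [1, [-0.031, -0.031, 0.003], [0, 0, -0.019]], [1, [-0.031, -0.032, 0.003], [0, 0, -0.019]], [1, [0, 0, 0], [0, 0, 0]]])

```text
time: 2.08
position: [0.5714, 0.0281, 0.1958]
tcp_rot: [[-0.997, 0.08, -0.001], [0.08, 0.997, -0.0], [0.001, -0.0, -1.0]]
wrist_force: [0.3, -0.1, -0.1]
finger_gap: 0.0882
```

Run:
```python
from h import *
s=cam('side','s1.png'); t=cam('top','t1.png')
for im in(s,t):
    g=cv2.cvtColor(im['frame'],cv2.COLOR_RGB2HSV)
    m=((g[:,:,0]<20)&(g[:,:,1]>150)&(g[:,:,2]>90)).astype(np.uint8)
    n,l,st,ce=cv2.connectedComponentsWithStats(m); print([ (st[i].tolist(),ce[i].round(1)) for i in range(1,n) if st[i,4]>45])
st=monitor.state(); print(st['position'],st['tcp_rot'].round(3).tolist(),st['wrist_force'])
a=plan([0.575,0.027,0.078],down(np.pi+YAW),8)
```

```text
[([0, 169, 45, 29, 47], array([ 22.6, 182.7])), ([296, 229, 38, 47, 869], array([315.6, 257. ]))]
[([281, 232, 14, 12, 86], array([288.8, 236.6]))]
[0.56998438 0.03037283 0.1963983 ] [[-0.997, 0.077, -0.001], [0.077, 0.997, 0.0], [0.001, 0.0, -1.0]] [-1.48587035  0.77356452 -0.11297799]
n 8 turn/row [ 0.     -0.0001 -0.0002]
  shift/row [-0.0007 -0.0004  0.0148]
```

The jar has not moved in the side view (centroid 315.6,257 again). Going down to grip the knob.

Emit:
arm_command(targets=[[1, [-0.001, -0.001, 0.015], [0, 0, 0]], [1, [-0.001, -0.001, 0.015], [0, 0, 0]], [1, [-0.001, -0.001, 0.015], [0, 0, 0]], [1, [-0.001, 0, 0.015], [0, 0, 0]], [1, [-0.001, 0, 0.015], [0, 0, 0]], [1, [0, 0, 0.015], [0, 0, 0]], [1, [0, 0, 0.015], [0, 0, 0]], [1, [0, 0, 0.014], [0, 0, 0]]])

```text
time: 3.18
position: [0.575, 0.0269, 0.0767]
tcp_rot: [[-0.997, 0.077, -0.0], [0.077, 0.997, 0.0], [0.0, 0.0, -1.0]]
wrist_force: [0.9, 0.0, 0.1]
finger_gap: 0.0882
```

Emit:
arm_command(targets=[[0.2, [0, 0, 0], [0, 0, 0]], [0.2, [0, 0, 0], [0, 0, 0]], [0.2, [0, 0, 0], [0, 0, 0]], [0.2, [0, 0, 0], [0, 0, 0]], [0.2, [0, 0, 0], [0, 0, 0]], [0.2, [0, 0, 0], [0, 0, 0]]], squeeze=25)

```text
time: 3.92
position: [0.5751, 0.0269, 0.0779]
tcp_rot: [[-0.997, 0.077, 0.0], [0.077, 0.997, 0.0], [-0.0, 0.0, -1.0]]
wrist_force: [-0.9, 2.5, 0.6]
finger_gap: 0.0305
```

Emit:
arm_command(targets=[[0.2, [0, 0, -0.01], [0, 0, 0]], [0.2, [0, 0, -0.02], [0, 0, 0]], [0.2, [0, 0, -0.02], [0, 0, 0]], [0.2, [0, 0, -0.02], [0, 0, 0]], [0.2, [0, 0, -0.02], [0, 0, 0]], [0.2, [0, 0, -0.02], [0, 0, 0]], [0.2, [0, 0, -0.02], [0, 0, 0]]])

```text
time: 4.8
position: [0.5748, 0.0269, 0.2087]
tcp_rot: [[-0.997, 0.077, -0.0], [0.077, 0.997, 0.0], [0.0, 0.0, -1.0]]
wrist_force: [-0.1, 0.6, -3.1]
finger_gap: 0.0294
```

Run:
```python
from h import *
cam('side','s2.png')
a=plan([0.575,-0.12,0.208],down(np.pi+YAW),5)
a=plan([0.635,-0.283,0.208],down(np.pi+YAW),6,a)
```

```text
n 5 turn/row [-0.0001  0.0008 -0.0001]
  shift/row [-0.0021 -0.0293  0.0007]
n 6 turn/row [0. 0. 0.]
  shift/row [-0.012  -0.0263  0.    ]
```

Emit:
arm_command(targets=[[0.2, [-0.002, -0.025, 0], [0, 0, 0]], [0.2, [-0.002, -0.03, 0], [0, 0, 0]], [0.2, [-0.002, -0.03, 0], [0, 0, 0]], [0.2, [-0.002, -0.03, 0], [0, 0, 0]], [0.2, [-0.002, -0.031, 0], [0, 0, 0]], [0.2, [-0.012, -0.026, 0], [0, 0, 0]], [0.2, [-0.012, -0.026, 0], [0, 0, 0]], [0.2, [-0.012, -0.026, 0], [0, 0, 0]]])

```text
time: 5.85
position: [0.6037, -0.2008, 0.2074]
tcp_rot: [[-0.997, 0.077, -0.001], [0.077, 0.997, 0.0], [0.001, 0.0, -1.0]]
wrist_force: [-0.3, 0.1, -3.1]
finger_gap: 0.0293
```

Emit:
arm_command(targets=[[0.2, [-0.012, -0.026, 0], [0, 0, 0]], [0.2, [-0.012, -0.026, 0], [0, 0, 0]], [0.2, [-0.012, -0.027, 0], [0, 0, 0]], [0.2, [0, 0, 0.02], [0, 0, 0]], [0.2, [0, 0, 0.03], [0, 0, 0]], [0.2, [0, 0, 0.03], [0, 0, 0]], [0.2, [0, 0, 0.03], [0, 0, 0]], [0.2, [0, 0, 0], [0, 0, 0]]])

```text
time: 6.85
position: [0.6324, -0.2808, 0.0952]
tcp_rot: [[-0.997, 0.077, -0.005], [0.077, 0.997, 0.003], [0.005, 0.003, -1.0]]
wrist_force: [-0.1, -0.3, -3.0]
finger_gap: 0.0294
```

Run:
```python
from h import *
cam('side','s3.png')
plan([0.635,-0.283,0.0795],down(np.pi+YAW),2)
```

```text
n 2 turn/row [ 0.0004 -0.0008 -0.0004]
  shift/row [-0.0009 -0.0007  0.0089]
```

View pics/s3.png

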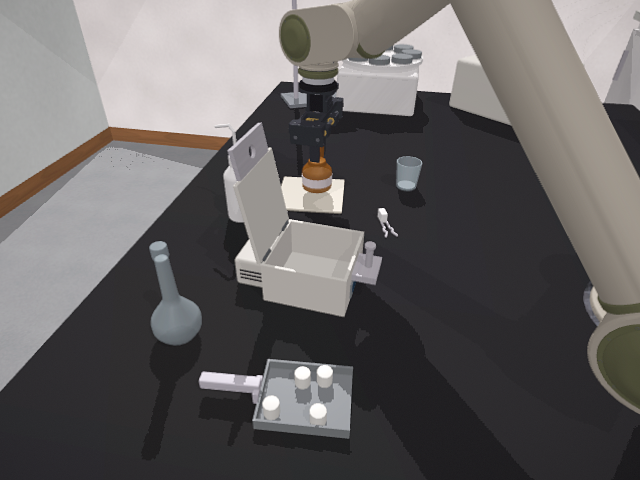

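The jar hangs upright over the board at (318,180) and nothing else has moved. Lowering it and letting go.

Emit:
arm_command(targets=[[0.2, [-0.001, -0.001, 0.008], [0, 0, 0]], [0.2, [0, 0, 0.006], [0, 0, 0]], [0.2, [0, 0, 0.003], [0, 0, 0]], [0.2, [0, 0, 0], [0, 0, 0]]])

```text
time: 7.4
position: [0.6345, -0.2826, 0.0807]
tcp_rot: [[-0.997, 0.077, -0.0], [0.077, 0.997, 0.0], [0.0, 0.0, -1.0]]
wrist_force: [-0.2, 0.5, -2.6]
finger_gap: 0.029
```

Run:
```python
from h import *
s=monitor.state();print(s['position'],s['wrist_force'])
```

```text
[ 0.63448659 -0.28257191  0.08068014] [-0.22925204  0.47385258 -2.59790613]
```

Emit:
arm_command(targets=[[0.2, [0, 0, 0.0015], [0, 0, 0]], [0.2, [0, 0, 0.001], [0, 0, 0]], [0.2, [0, 0, 0], [0, 0, 0]], [0.6, [0, 0, 0], [0, 0, 0]], [0.8, [0, 0, 0], [0, 0, 0]], [0.8, [0, 0, 0], [0, 0, 0]], [0.8, [0, 0, 0], [0, 0, 0]], [0.8, [0, 0, 0], [0, 0, 0]]])

```text
time: 8.4
position: [0.6345, -0.2826, 0.0782]
tcp_rot: [[-0.997, 0.077, -0.0], [0.077, 0.997, -0.0], [0.0, -0.0, -1.0]]
wrist_force: [-0.2, -0.3, -0.4]
finger_gap: 0.0703
```

Emit:
arm_command(targets=[[0.8, [0, 0, -0.01], [0, 0, 0]], [0.8, [0, 0, -0.03], [0, 0, 0]], [0.8, [0, 0, -0.04], [0, 0, 0]], [0.8, [0, 0, -0.04], [0, 0, 0]], [0.8, [0, 0, -0.04], [0, 0, 0]], [0.8, [0, 0, -0.04], [0, 0, 0]], [0.8, [0, 0, -0.03], [0, 0, 0]], [0.8, [0, 0, 0], [0, 0, 0]]])

```text
time: 9.4
position: [0.6348, -0.2828, 0.3114]
tcp_rot: [[-0.997, 0.077, 0.005], [0.077, 0.997, -0.003], [-0.005, -0.003, -1.0]]
wrist_force: [0.0, -0.3, 1.2]
finger_gap: 0.0703
```

Run:
```python
from h import *
cam('side','s4.png'); cam('top','t4.png')
YT=np.radians(184.2)
J=down(np.pi+YAW)
a=plan([0.40,-0.03,0.32],J,7)     # clear of lid
a=plan([0.45,0.28,0.30],J,6,a)
a=plan([0.63,0.266,0.12],down(YT),6,a)
```

```text
n 7 turn/row [ 0.0001 -0.0001 -0.0001]
  shift/row [ 0.0361  0.0334 -0.0017]
n 6 turn/row [0. 0. 0.]
  shift/row [-0.0044  0.0522  0.0033]
n 6 turn/row [ 0.      0.     -0.0249]
   [-0.0301, -0.0, 0.03]
   [-0.0301, -0.0008, 0.03]
   [-0.0301, -0.0015, 0.03]
   [-0.03, -0.0023, 0.03]
   [-0.0299, -0.003, 0.03]
   [-0.0299, -0.0038, 0.03]
```

Emit:
arm_command(targets=[[0.7, [0.036, 0.033, -0.002], [0, 0, 0]], [0.7, [0.036, 0.033, -0.002], [0, 0, 0]], [0.7, [0.036, 0.033, -0.002], [0, 0, 0]], [0.7, [0.036, 0.034, -0.002], [0, 0, 0]], [0.7, [0.036, 0.034, -0.002], [0, 0, 0]], [0.7, [0.036, 0.034, -0.002], [0, 0, 0]], [0.7, [0.036, 0.034, 0], [0, 0, 0]], [0.7, [-0.004, 0.052, 0.003], [0, 0, 0]]])

```text
time: 10.5
position: [0.4071, 0.0234, 0.3167]
tcp_rot: [[-0.997, 0.079, -0.001], [0.079, 0.997, -0.0], [0.001, -0.0, -1.0]]
wrist_force: [1.4, -0.4, -0.2]
finger_gap: 0.0619
```

Emit:
arm_command(targets=[[0.7, [-0.004, 0.052, 0.003], [0, 0, 0]], [0.7, [-0.004, 0.052, 0.003], [0, 0, 0]], [0.7, [-0.004, 0.052, 0.003], [0, 0, 0]], [0.7, [-0.004, 0.052, 0.003], [0, 0, 0]], [0.7, [-0.004, 0.052, 0.003], [0, 0, 0]], [0.7, [-0.03, 0, 0.03], [0, 0, -0.025]], [0.7, [-0.03, -0.001, 0.03], [0, 0, -0.025]], [0.7, [-0.03, -0.002, 0.03], [0, 0, -0.025]]])

```text
time: 11.5
position: [0.539, 0.2725, 0.2097]
tcp_rot: [[-1.0, 0.001, -0.003], [0.001, 1.0, -0.001], [0.003, -0.001, -1.0]]
wrist_force: [0.9, -0.4, -0.1]
finger_gap: 0.0619
```

Emit:
arm_command(targets=[[0.7, [-0.03, -0.002, 0.03], [0, 0, -0.025]], [0.7, [-0.03, -0.003, 0.03], [0, 0, -0.025]], [0.7, [-0.03, -0.004, 0.03], [0, 0, -0.025]], [0.7, [0, 0, 0], [0, 0, 0]]])

```text
time: 12.0
position: [0.6285, 0.2647, 0.1177]
tcp_rot: [[-0.997, -0.072, -0.007], [-0.072, 0.997, -0.002], [0.007, -0.001, -1.0]]
wrist_force: [-0.4, 0.1, -0.8]
finger_gap: 0.0616
```

Run:
```python
from h import *
s=cam('side','s5.png'); t=cam('top','t5.png'); 
print(proj(s,[0.6845,0.2694,.023]),proj(s,[0.5765,.3095,.018]))
st=monitor.state();print(st['position'],st['qpos'].round(2),st['wrist_force'])
plan([0.6365,0.266,0.0045],down(np.radians(184.2)),8)
```

```text
[199.56789565 378.26913932] [270.11653928 421.93484911]
[0.62830344 0.26570876 0.12173896] [ 0.23  0.7   1.06  0.    1.38 -1.42] [-0.57162649 -0.44688281  0.08019541]
n 8 turn/row [-0.     -0.0002 -0.0001]
  shift/row [-0.0011 -0.      0.0147]
```

View pics/s5.png

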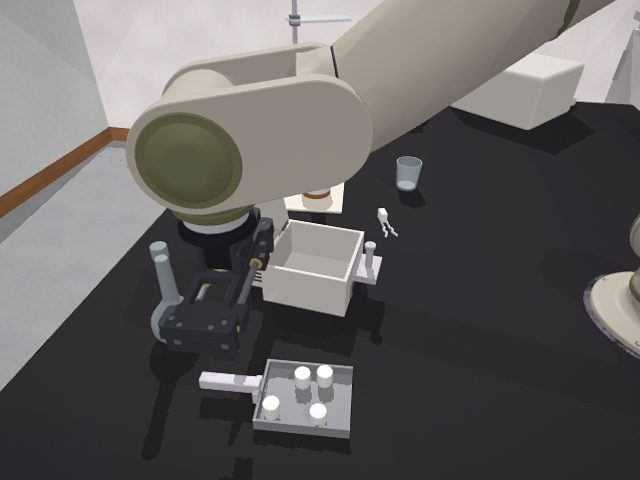

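The gripper is over the handle and the handle end is where predicted (200,379). The flask stays clear, about 4 cm from the gripper body. Going down and gripping hard.

Emit:
arm_command(targets=[[0.6, [-0.001, 0, 0.018], [0, 0, 0]], [0.6, [-0.001, 0, 0.018], [0, 0, 0]], [0.6, [-0.001, 0, 0.018], [0, 0, 0]], [0.6, [-0.001, 0, 0.018], [0, 0, 0]], [0.6, [-0.001, 0, 0.018], [0, 0, 0]], [0.6, [-0.001, 0, 0.015], [0, 0, 0]], [0.6, [-0.001, 0, 0.012], [0, 0, 0]], [0.6, [0, 0, 0], [0, 0, 0]]])

```text
time: 13.1
position: [0.6358, 0.2661, 0.0043]
tcp_rot: [[-0.997, -0.073, -0.001], [-0.073, 0.997, -0.0], [0.001, -0.0, -1.0]]
wrist_force: [-0.2, -0.9, -0.1]
finger_gap: 0.0528
```

Emit:
arm_command(targets=[[0, [0, 0, 0], [0, 0, 0]], [0, [0, 0, 0], [0, 0, 0]], [0, [0, 0, 0], [0, 0, 0]], [0, [0, 0, 0], [0, 0, 0]], [0, [0, 0, 0], [0, 0, 0]], [0, [0, 0, 0], [0, 0, 0]]], squeeze=55)

```text
time: 13.85
position: [0.6361, 0.2663, 0.0055]
tcp_rot: [[-0.997, -0.073, 0.0], [-0.073, 0.997, 0.0], [-0.0, 0.0, -1.0]]
wrist_force: [-0.3, -1.0, 1.6]
finger_gap: 0.0155
```

Emit:
arm_command(targets=[[0, [0, 0, -0.004], [0, 0, 0]], [0, [0, 0, -0.008], [0, 0, 0]], [0, [0, 0, -0.01], [0, 0, 0]], [0, [0, 0, -0.01], [0, 0, 0]], [0, [0, 0, -0.008], [0, 0, 0]], [0, [0, 0, 0], [0, 0, 0]]])

```text
time: 14.6
position: [0.6364, 0.2663, 0.0462]
tcp_rot: [[-0.997, -0.073, 0.001], [-0.073, 0.997, 0.0], [-0.001, 0.0, -1.0]]
wrist_force: [-0.0, 0.2, -2.3]
finger_gap: 0.0148
```

Run:
```python
from h import *
s=cam('side'); st=monitor.state();print(st['position'],st['wrist_force'],st['torque'])
cv2.imwrite('pics/s6.png',cv2.resize(s['frame'][230:460,120:420,::-1],None,fx=2,fy=2))
```

```text
[0.63611746 0.26623262 0.04547123] [-1.17684479 -0.04756124 -2.26275017] [ 0.05988035 -0.17002819 -0.05024176]
```

View pics/s6.png

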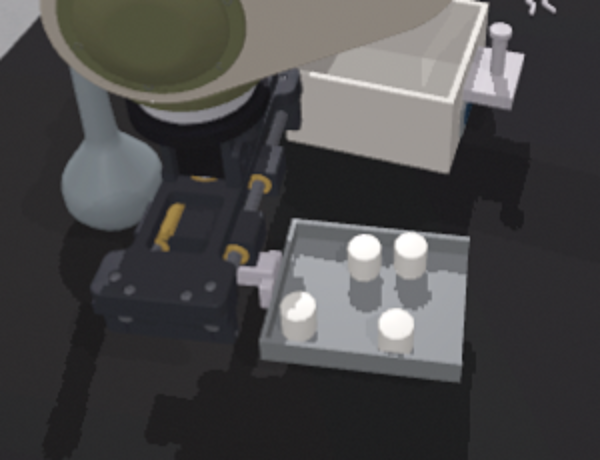

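The tray is level in the grip with all 4 pieces standing on it. Retreating with a soft ramp, then swinging it round.

Run:
```python
from h import *
a=plan([0.42,0.30,0.16],down(np.radians(184.2)),12)
f=YAW
def tcp(P,th):
    fx=np.array([np.cos(f),np.sin(f),0]);Z=np.array([0,0,1.]);return mill(*P)-.1545*(fx*np.cos(th)-Z*np.sin(th))+.005*(fx*np.sin(th)+Z*np.cos(th))
print('mid',tcp((-.045,0,.115),0),tcp((-.04,0,.078),np.radians(50)))
a=plan(tcp((-.045,0,.115),0),down(f),12,([0.42,0.30,0.16],down(f)))
```

```text
n 12 turn/row [ 0.  0. -0.]
  shift/row [ 0.0178  0.0041 -0.0096]
mid [0.37807588 0.03614741 0.12      ] [0.44191062 0.03128661 0.1995678 ]
n 12 turn/row [0. 0. 0.]
  shift/row [-0.0018  0.0222  0.0033]
```

Emit:
arm_command(targets=[[0, [0.004, 0.001, -0.006], [0, 0, 0]], [0, [0.01, 0.002, -0.009], [0, 0, 0]], [0, [0.015, 0.003, -0.01], [0, 0, 0]], [0, [0.02, 0.004, -0.01], [0, 0, 0]], [0, [0.022, 0.005, -0.01], [0, 0, 0]], [0, [0.022, 0.005, -0.01], [0, 0, 0]], [0, [0.022, 0.005, -0.01], [0, 0, 0]], [0, [0.022, 0.005, -0.01], [0, 0, 0]]])

```text
time: 15.65
position: [0.4956, 0.2863, 0.1213]
tcp_rot: [[-0.997, -0.073, 0.001], [-0.073, 0.997, 0.0], [-0.001, 0.0, -1.0]]
wrist_force: [0.4, 1.6, -1.8]
finger_gap: 0.0151
```

Emit:
arm_command(targets=[[0, [0.022, 0.005, -0.01], [0, 0, 0]], [0, [0.02, 0.005, -0.01], [0, 0, 0]], [0, [0.018, 0.004, -0.01], [0, 0, 0.02]], [0, [0.012, 0.003, -0.006], [0, 0, 0.05]], [0, [0.006, 0.001, -0.003], [0, 0, 0.08]], [0, [0, 0, 0], [0, 0, 0.11]], [0, [0, 0, 0], [0, 0, 0.13]], [0, [0, 0, 0], [0, 0, 0.13]]])

```text
time: 16.65
position: [0.4177, 0.2991, 0.1597]
tcp_rot: [[-0.9, 0.437, 0.0], [0.437, 0.9, -0.0], [-0.0, 0.0, -1.0]]
wrist_force: [-0.1, -0.1, -1.9]
finger_gap: 0.015
```

Emit:
arm_command(targets=[[0, [0, 0, 0], [0, 0, 0.13]], [0, [0, 0, 0], [0, 0, 0.13]], [0, [0, 0, 0], [0, 0, 0.13]], [0, [0, 0, 0], [0, 0, 0.13]], [0, [0, 0, 0], [0, 0, 0.13]], [0, [0, 0, 0], [0, 0, 0.13]], [0, [0, 0, 0], [0, 0, 0.13]], [0, [0, 0, 0], [0, 0, 0.13]]])

```text
time: 17.65
position: [0.4176, 0.299, 0.1596]
tcp_rot: [[-0.079, 0.997, -0.0], [0.997, 0.079, -0.0], [-0.0, -0.0, -1.0]]
wrist_force: [-0.5, 0.4, -2.3]
finger_gap: 0.0154
```

Run:
```python
from h import *
cam('side','s7.png'); st=monitor.state();print(st['position'],st['qpos'].round(2),st['wrist_force'])
plan([0.42,0.30,0.16],down(YAW),14)
```

```text
[0.41769489 0.29900126 0.15959717] [ 0.39  0.39  1.53 -0.    1.22  0.32] [ 0.39370514 -0.15511627 -3.44951697]
n 14 turn/row [0.     0.     0.1229]
   [0.0001, 0.0002, -0.0]
   [0.0001, 0.0002, -0.0]
   [0.0001, 0.0002, -0.0]
   [0.0001, 0.0001, -0.0]
   [0.0001, 0.0001, -0.0]
   [0.0001, 0.0001, -0.0]
   [0.0002, 0.0001, -0.0]
   [0.0002, 0.0001, -0.0]
   [0.0002, 0.0, -0.0]
   [0.0002, 0.0, -0.0]
   [0.0002, 0.0, -0.0]
   [0.0002, -0.0, -0.0]
   [0.0002, -0.0, -0.0]
   [0.0002, -0.0001, -0.0]
```

Emit:
arm_command(targets=[[0, [0, 0, 0], [0, 0, 0.123]], [0, [0, 0, 0], [0, 0, 0.123]], [0, [0, 0, 0], [0, 0, 0.123]], [0, [0, 0, 0], [0, 0, 0.123]], [0, [0, 0, 0], [0, 0, 0.123]], [0, [0, 0, 0], [0, 0, 0.123]], [0, [0, 0, 0], [0, 0, 0.123]], [0, [0, 0, 0], [0, 0, 0.123]]])

```text
time: 18.7
position: [0.4176, 0.299, 0.1595]
tcp_rot: [[0.785, 0.62, -0.001], [0.62, -0.785, -0.0], [-0.001, -0.0, -1.0]]
wrist_force: [-0.4, -0.3, -1.9]
finger_gap: 0.0152
```

Emit:
arm_command(targets=[[0, [0, 0, 0], [0, 0, 0.123]], [0, [0, 0, 0], [0, 0, 0.123]], [0, [0, 0, 0], [0, 0, 0.123]], [0, [0, 0, 0], [0, 0, 0.123]], [0, [0, 0, 0], [0, 0, 0.123]], [0, [0, 0, 0], [0, 0, 0.11]], [0, [0, 0, 0], [0, 0, 0]]])

```text
time: 19.58
position: [0.4178, 0.299, 0.1594]
tcp_rot: [[0.999, -0.052, -0.0], [-0.052, -0.999, -0.0], [-0.0, 0.0, -1.0]]
wrist_force: [-0.8, 0.0, -2.5]
finger_gap: 0.0152
```

Run:
```python
from h import *
cam('top','t8.png'); st=monitor.state();print(st['position'],st['qpos'].round(2),st['wrist_force'])
plan([0.378,0.036,0.135],down(YAW),12)
```

```text
[0.4178404  0.29904949 0.15941402] [0.39 0.39 1.53 0.   1.22 2.01] [-0.70781608  0.36836126 -2.42095455]
n 12 turn/row [-0.      0.      0.0021]
   [-0.0022, 0.0221, 0.002]
   [-0.0022, 0.0221, 0.002]
   [-0.0021, 0.0221, 0.002]
   [-0.0021, 0.0221, 0.002]
   [-0.002, 0.0221, 0.002]
   [-0.002, 0.0221, 0.002]
   [-0.0019, 0.0221, 0.002]
   [-0.0019, 0.0221, 0.002]
   [-0.0018, 0.0221, 0.002]
   [-0.0018, 0.0221, 0.002]
   [-0.0017, 0.0221, 0.002]
   [-0.0017, 0.0221, 0.002]
```

View pics/t8.png

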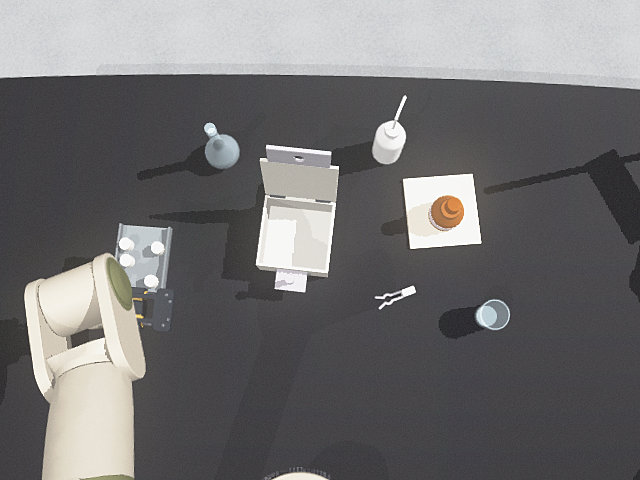

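All 4 pieces are still on the tray at (143,250), the jar is on the board at (446,212), and the clip is unmoved. Moving the tray over the chamber.

Emit:
arm_command(targets=[[0, [-0.001, 0.006, 0.001], [0, 0, 0.002]], [0, [-0.002, 0.014, 0.002], [0, 0, 0.002]], [0, [-0.002, 0.022, 0.002], [0, 0, 0.002]], [0, [-0.002, 0.023, 0.002], [0, 0, 0.002]], [0, [-0.002, 0.023, 0.002], [0, 0, 0.002]], [0, [-0.002, 0.023, 0.002], [0, 0, 0.002]], [0, [-0.002, 0.023, 0.002], [0, 0, 0.002]], [0, [-0.002, 0.023, 0.002], [0, 0, 0.002]]])

```text
time: 20.62
position: [0.3929, 0.1419, 0.1442]
tcp_rot: [[0.998, -0.07, -0.0], [-0.07, -0.998, -0.0], [-0.0, 0.0, -1.0]]
wrist_force: [0.5, 0.6, -2.4]
finger_gap: 0.0153
```

Emit:
arm_command(targets=[[0, [-0.002, 0.023, 0.002], [0, 0, 0.002]], [0, [-0.002, 0.023, 0.002], [0, 0, 0.002]], [0, [-0.002, 0.022, 0.002], [0, 0, 0.002]], [0, [-0.002, 0.02, 0.002], [0, 0, 0.002]], [0, [-0.001, 0.013, 0.001], [0, 0, 0]], [0, [0, 0.007, 0], [0, 0, 0]], [0, [0, 0, 0], [0, 0, 0]]])

```text
time: 21.5
position: [0.3766, 0.036, 0.1353]
tcp_rot: [[0.997, -0.079, 0.0], [-0.079, -0.997, 0.0], [0.0, -0.0, -1.0]]
wrist_force: [0.4, 0.2, -3.3]
finger_gap: 0.0153
```

Run:
```python
from h import *
s=cam('side'); cv2.imwrite('pics/s9.png',cv2.resize(s['frame'][130:360,200:500,::-1],None,fx=2,fy=2))
st=monitor.state();print(st['position'],st['qpos'].round(2),st['wrist_force'],st['tcp_rot'][:,0])
```

```text
[0.37658978 0.03631087 0.1353139 ] [-0.22  0.21  1.9   0.    1.03  1.43] [ 0.40578626  0.29501898 -1.91607081] [ 9.96938744e-01 -7.81864255e-02  1.52694712e-04]
```

View pics/s9.png

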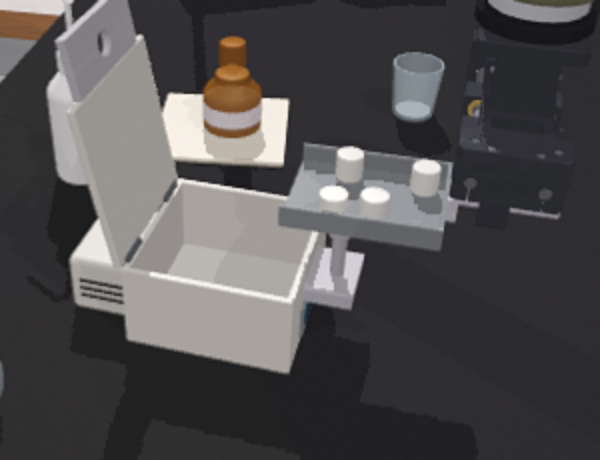

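The tray's front edge is over the chamber with 4 pieces on it, the jar stands upright on the board, and the lid is upright. Now tipping about the front edge.

```bash
cat > tip.py <<'E'
from h import *
def tcp(P,th):
    fx=np.array([np.cos(YAW),np.sin(YAW),0]);Z=np.array([0,0,1.]);return mill(*P)-.1545*(fx*np.cos(th)-Z*np.sin(th))+.005*(fx*np.sin(th)+Z*np.cos(th))
def rows(P0,t0,P1,t1,n,st=None):
    if st is None: s=monitor.state(); st=(s['position'],s['tcp_rot'])
    p,R=st
    for i in range(1,n+1):
        a=i/n; th=np.radians(t0+(t1-t0)*a); q=tcp(np.array(P0)*(1-a)+np.array(P1)*a,th); Q=down(YAW,th)
        print(np.round(R.T@(q-p),3).tolist(),np.round(Ro.from_matrix(R.T@Q).as_rotvec(),3).tolist()); p,R=q,Q
    return p,R
E
python3 - <<'E'
from tip import *
a=rows((-.046,0,.130),0,(-.038,0,.085),30,8)
rows((-.038,0,.085),30,(-.036,0,.080),52,6,a)
E
```

```text
[0.002, 0.0, -0.004] [-0.0, -0.066, -0.002]
[0.002, -0.0, -0.005] [-0.0, -0.065, -0.0]
[0.002, -0.0, -0.005] [0.0, -0.065, 0.0]
[0.003, 0.0, -0.005] [-0.0, -0.065, 0.0]
[0.003, -0.0, -0.005] [0.0, -0.065, 0.0]
[0.003, 0.0, -0.005] [-0.0, -0.065, -0.0]
[0.004, -0.0, -0.005] [0.0, -0.065, -0.0]
[0.004, 0.0, -0.005] [-0.0, -0.065, 0.0]
[0.001, -0.0, -0.009] [-0.0, -0.064, -0.0]
[0.001, -0.0, -0.009] [-0.0, -0.064, 0.0]
[0.001, 0.0, -0.009] [0.0, -0.064, -0.0]
[0.001, 0.0, -0.009] [0.0, -0.064, 0.0]
[0.001, -0.0, -0.01] [0.0, -0.064, -0.0]
[0.001, 0.0, -0.01] [-0.0, -0.064, -0.0]
```

Emit:
arm_command(targets=[[0, [0.002, 0, -0.004], [0, -0.066, -0.002]], [0, [0.002, 0, -0.005], [0, -0.065, 0]], [0, [0.002, 0, -0.005], [0, -0.065, 0]], [0, [0.003, 0, -0.005], [0, -0.065, 0]], [0, [0.003, 0, -0.005], [0, -0.065, 0]], [0, [0.003, 0, -0.005], [0, -0.065, 0]], [0, [0.004, 0, -0.005], [0, -0.065, 0]], [0, [0.004, 0, -0.005], [0, -0.065, 0]]])

```text
time: 22.55
position: [0.4078, 0.0344, 0.1668]
tcp_rot: [[0.864, -0.075, -0.498], [-0.065, -0.997, 0.037], [-0.499, 0.0, -0.867]]
wrist_force: [1.1, -0.4, -2.8]
finger_gap: 0.0154
```

Emit:
arm_command(targets=[[0, [0.001, 0, -0.009], [0, -0.064, 0]], [0, [0.001, 0, -0.009], [0, -0.064, 0]], [0, [0.001, 0, -0.009], [0, -0.064, 0]], [0, [0.001, 0, -0.009], [0, -0.064, 0]], [0, [0.001, 0, -0.01], [0, -0.064, 0]], [0, [0.001, 0, -0.01], [0, -0.064, 0]], [0, [0, 0, 0], [0, 0, 0]], [0, [0, 0, 0], [0, 0, 0]]])

```text
time: 23.55
position: [0.4469, 0.0312, 0.2059]
tcp_rot: [[0.617, -0.075, -0.783], [-0.047, -0.997, 0.059], [-0.786, -0.0, -0.619]]
wrist_force: [-0.2, 0.4, -1.3]
finger_gap: 0.0154
```

Run:
```python
from h import *
s=cam('side'); a=cv2.resize(s['frame'][130:360,200:500,::-1],None,fx=2,fy=2); cv2.imwrite('pics/s10.png',a)
st=monitor.state();print(st['time'],st['position'],st['qpos'].round(2),st['wrist_force'],st['tcp_rot'].round(3))
```

```text
23.6 [0.44682994 0.03111244 0.20617891] [-0.16  0.65  1.21 -0.08  2.19  1.47] [-0.3009015  -1.70239916 -1.72093971] [[ 0.617 -0.076 -0.783]
 [-0.047 -0.997  0.059]
 [-0.786 -0.    -0.619]]
```

View pics/s10.png

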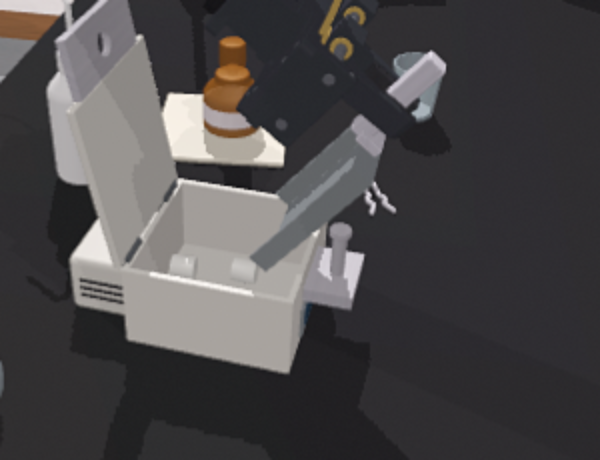

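Two pieces are visible in the chamber near (182,265) and (243,270) of the crop, and the wrist now carries about the tray's weight only. Levelling the tray and checking from above.

Run:
```python
from tip import *
rows((-.034,0,.085),52,(-.046,0,.140),0,8)
```

```text
[-0.006, 0.0, 0.008] [0.0, 0.11, 0.0]
[-0.006, -0.0, 0.014] [-0.0, 0.113, 0.0]
[-0.005, 0.0, 0.013] [-0.0, 0.113, -0.0]
[-0.005, 0.0, 0.013] [0.0, 0.113, -0.0]
[-0.004, -0.0, 0.012] [-0.0, 0.113, 0.0]
[-0.003, 0.0, 0.012] [0.0, 0.113, -0.0]
[-0.003, 0.0, 0.011] [-0.0, 0.113, -0.0]
[-0.002, 0.0, 0.011] [0.0, 0.113, 0.0]
```

Emit:
arm_command(targets=[[0, [-0.006, 0, 0.008], [0, 0.11, 0]], [0, [-0.006, 0, 0.014], [0, 0.113, 0]], [0, [-0.005, 0, 0.013], [0, 0.113, 0]], [0, [-0.005, 0, 0.013], [0, 0.113, 0]], [0, [-0.004, 0, 0.012], [0, 0.113, 0]], [0, [-0.003, 0, 0.012], [0, 0.113, 0]], [0, [-0.003, 0, 0.011], [0, 0.113, 0]], [0, [-0.002, 0, 0.011], [0, 0.113, 0]]])

```text
time: 24.6
position: [0.3747, 0.0365, 0.1454]
tcp_rot: [[0.997, -0.076, 0.001], [-0.076, -0.997, -0.0], [0.001, 0.0, -1.0]]
wrist_force: [-0.3, 0.8, -1.9]
finger_gap: 0.0154
```

Run:
```python
from h import *
s=cam('top'); a=cv2.resize(s['frame'][140:340,200:420,::-1],None,fx=3,fy=3); cv2.imwrite('pics/t11.png',a)
st=monitor.state();print(st['position'],st['wrist_force'])
plan([0.40,0.31,0.15],down(YAW),8)
plan([0.40,0.31,0.0075],down(YAW),8,([0.40,0.31,0.15],down(YAW)))
```

```text
[0.37222085 0.03718695 0.14426574] [-3.47115937  1.80870297 -3.00355211]
n 8 turn/row [-0.     -0.0002  0.    ]
  shift/row [ 0.0009 -0.0343 -0.0007]
n 8 turn/row [0. 0. 0.]
  shift/row [0.     0.     0.0178]
```

View pics/t11.png

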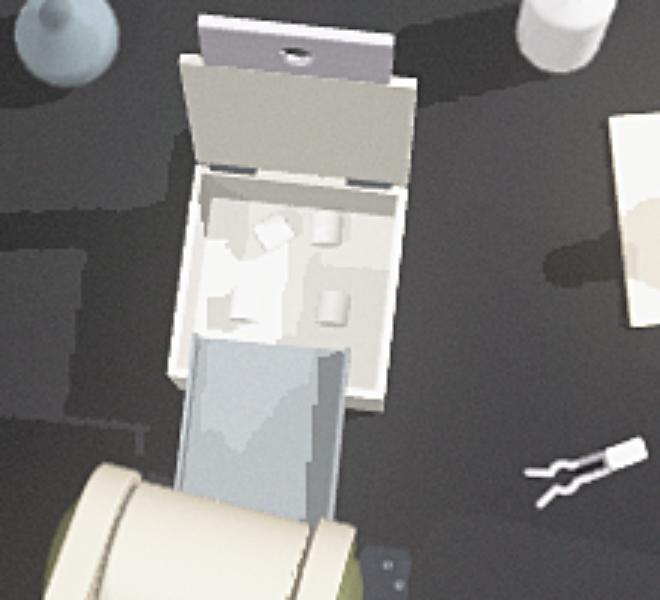

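All 4 pieces are lying in the chamber (crop: (272,232), (326,228), (245,305), (333,308)) and the tray is empty. Putting the tray on the bench to the left.

Emit:
arm_command(targets=[[0, [0.001, -0.025, -0.001], [0, 0, 0]], [0, [0.001, -0.036, -0.001], [0, 0, 0]], [0, [0.001, -0.036, -0.001], [0, 0, 0]], [0, [0.001, -0.036, -0.001], [0, 0, 0]], [0, [0.001, -0.036, -0.001], [0, 0, 0]], [0, [0.001, -0.036, 0], [0, 0, 0]], [0, [0.001, -0.036, 0], [0, 0, 0]], [0, [0, -0.035, 0], [0, 0, 0]]])

```text
time: 25.65
position: [0.4032, 0.3122, 0.1505]
tcp_rot: [[0.997, -0.076, -0.005], [-0.076, -0.997, -0.0], [-0.005, 0.001, -1.0]]
wrist_force: [1.2, -0.9, -1.5]
finger_gap: 0.0152
```

Emit:
arm_command(targets=[[0, [0, 0, 0.01], [0, 0, 0]], [0, [0, 0, 0.025], [0, 0, 0]], [0, [0, 0, 0.025], [0, 0, 0]], [0, [0, 0, 0.025], [0, 0, 0]], [0, [0, 0, 0.025], [0, 0, 0]], [0, [0, 0, 0.015], [0, 0, 0]], [0, [0, 0, 0.008], [0, 0, 0]], [0, [0, 0, 0], [0, 0, 0]]])

```text
time: 26.65
position: [0.4028, 0.3106, 0.017]
tcp_rot: [[0.997, -0.077, -0.005], [-0.077, -0.997, -0.0], [-0.005, 0.001, -1.0]]
wrist_force: [0.1, -0.3, -1.4]
finger_gap: 0.0149
```

Run:
```python
from h import *
st=monitor.state();print(st['position'],st['wrist_force'],st['tcp_rot'].round(4))
```

```text
[0.40276174 0.3105629  0.01700285] [ 0.09171993 -0.33765068 -1.40473046] [[ 9.971e-01 -7.660e-02 -5.000e-03]
 [-7.660e-02 -9.971e-01 -2.000e-04]
 [-4.900e-03  5.000e-04 -1.000e+00]]
```

Emit:
arm_command(targets=[[0, [0, 0, 0.005], [0, 0.005, 0]], [0, [0, 0, 0.004], [0, 0, 0]], [0, [0, 0, 0.002], [0, 0, 0]], [0, [0, 0, 0.001], [0, 0, 0]], [0.2, [0, 0, 0], [0, 0, 0]], [0.4, [0, 0, 0], [0, 0, 0]], [0.5, [0, 0, 0], [0, 0, 0]], [0.5, [0, 0, 0], [0, 0, 0]]])

```text
time: 27.65
position: [0.4029, 0.311, 0.0052]
tcp_rot: [[0.997, -0.076, 0.001], [-0.076, -0.997, 0.0], [0.001, -0.0, -1.0]]
wrist_force: [0.3, 0.2, -0.3]
finger_gap: 0.0437
```

Emit:
arm_command(targets=[[0.5, [0, 0, -0.01], [0, 0, 0]], [0.5, [0, 0, -0.02], [0, 0, 0]], [0.5, [0, 0, -0.04], [0, 0, 0]], [0.5, [0, 0, -0.05], [0, 0, 0]], [0.3, [0, 0, -0.06], [0, 0, 0]], [0, [0, 0, -0.06], [0, 0, 0]], [0, [0, 0, -0.06], [0, 0, 0]], [0, [0, 0, -0.04], [0, 0, 0]]])

```text
time: 28.65
position: [0.4021, 0.3108, 0.3489]
tcp_rot: [[0.997, -0.076, 0.005], [-0.076, -0.997, 0.002], [0.004, -0.002, -1.0]]
wrist_force: [-0.0, -0.2, -0.8]
finger_gap: 0.0063
```

Run:
```python
from h import *
s=cam('side'); cv2.imwrite('pics/s12.png',s['frame'][:,:,::-1])
st=monitor.state();print(st['position'],st['wrist_force'],st['qpos'].round(2))
# lid angle from side view: lug edge corners
for th in (1.6,1.65,1.7,1.75,1.8):
    d=.187; print(th,[proj(s,mill(.07-d*np.cos(th),y,.0755+d*np.sin(th))).round(1).tolist() for y in(.055,-.055)])
```

```text
[0.40289169 0.31123715 0.35315324] [-0.814761   -1.25543245  2.15898847] [ 0.43  0.24  1.17 -0.    1.71  2.07]
1.6 [[252.3, 151.0], [279.0, 122.6]]
1.65 [[245.9, 150.5], [273.3, 122.3]]
1.7 [[239.6, 150.3], [267.8, 122.2]]
1.75 [[233.5, 150.5], [262.3, 122.5]]
1.8 [[227.5, 150.9], [256.9, 123.0]]
```

View pics/s12.png

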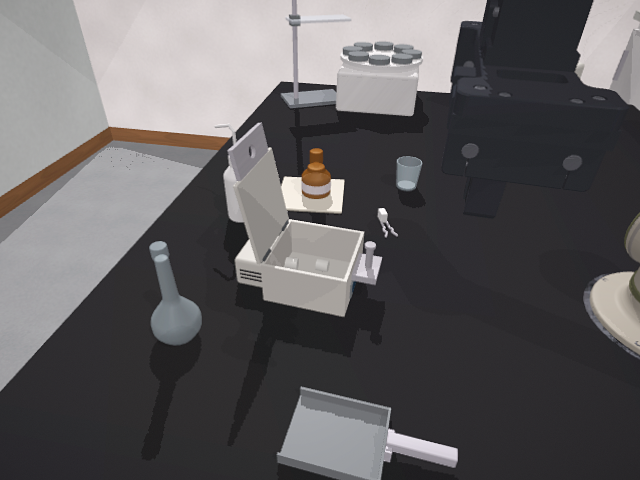

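The tray lies flat and empty near (335,435), the jar stands on the board, pieces are in the chamber, and the lid is at about 1.7 rad. Planning the lid push.

Run:
```python
from h import *
D=down(YAW); st=None
a=plan(mill(.140,0,.30),D,10)
a=plan(mill(.140,0,.215),D,3,a)
a=plan(mill(.090,0,.215),D,4,a)
d=.140
for n,th in ((1,1.571),(1,1.44)): pass
ths=np.linspace(1.5,-.01,13); p=a[0]
print('arc')
for th in ths:
    q=mill(.07-d*np.cos(th)+.007*np.sin(th)+.009,0,.0755+d*np.sin(th)+.007*np.cos(th)); print(round(th,2),np.round(D.T@(q-p),3).tolist(),q.round(3)); p=q
```

```text
n 10 turn/row [-0.0005 -0.0011 -0.    ]
   [0.0335, 0.0276, 0.0055]
   [0.0335, 0.0276, 0.0055]
   [0.0335, 0.0276, 0.0055]
   [0.0335, 0.0276, 0.0055]
   [0.0335, 0.0276, 0.0054]
   [0.0335, 0.0276, 0.0054]
   [0.0335, 0.0276, 0.0054]
   [0.0335, 0.0276, 0.0054]
   [0.0336, 0.0276, 0.0054]
   [0.0336, 0.0276, 0.0053]
n 3 turn/row [0. 0. 0.]
  shift/row [0.     0.     0.0283]
n 4 turn/row [0. 0. 0.]
  shift/row [-0.0125  0.      0.    ]
arc
1.5 [-0.014, -0.0, -0.001] [0.653 0.015 0.216]
1.37 [-0.018, 0.0, 0.001] [0.635 0.017 0.214]
1.25 [-0.017, -0.0, 0.004] [0.618 0.018 0.211]
1.12 [-0.017, -0.0, 0.006] [0.602 0.019 0.205]
1.0 [-0.016, 0.0, 0.008] [0.586 0.02  0.197]
0.87 [-0.015, -0.0, 0.01] [0.571 0.021 0.187]
0.75 [-0.013, 0.0, 0.012] [0.558 0.022 0.176]
0.62 [-0.012, 0.0, 0.013] [0.546 0.023 0.162]
0.49 [-0.01, 0.0, 0.014] [0.536 0.024 0.148]
0.37 [-0.008, -0.0, 0.016] [0.528 0.025 0.132]
0.24 [-0.006, 0.0, 0.017] [0.522 0.025 0.116]
0.12 [-0.004, 0.0, 0.017] [0.518 0.025 0.099]
-0.01 [-0.002, -0.0, 0.018] [0.516 0.026 0.081]
```

Emit:
arm_command(targets=[[0, [0.034, 0.028, 0.004], [0, 0, 0]], [0, [0.034, 0.028, 0.004], [0, 0, 0]], [0, [0.034, 0.028, 0.004], [0, 0, 0]], [0, [0.034, 0.028, 0.004], [0, 0, 0]], [0, [0.034, 0.028, 0.004], [0, 0, 0]], [0, [0.034, 0.028, 0.004], [0, 0, 0]], [0, [0.034, 0.028, 0.004], [0, 0, 0]], [0, [0.033, 0.027, 0.004], [0, 0, 0]]])

```text
time: 29.7
position: [0.6564, 0.0669, 0.3136]
tcp_rot: [[0.997, -0.076, 0.001], [-0.076, -0.997, 0.0], [0.001, -0.0, -1.0]]
wrist_force: [-1.4, 0.5, 1.3]
finger_gap: 0.0003
```

Emit:
arm_command(targets=[[0, [0.033, 0.027, 0.005], [0, 0, 0]], [0, [0.033, 0.027, 0.005], [0, 0, 0]], [0, [0, 0, 0], [0, 0, 0]]])

```text
time: 30.08
position: [0.7184, 0.0068, 0.3013]
tcp_rot: [[0.997, -0.079, -0.002], [-0.079, -0.997, 0.0], [-0.002, -0.0, -1.0]]
wrist_force: [-0.9, 0.2, 0.1]
finger_gap: 0.0002
```

Run:
```python
from h import *
cam('side','s13.png');st=monitor.state();print(st['position'],st['wrist_force'],st['tcp_rot'].round(3).tolist())
plan(mill(.140,0,.215),down(YAW),5)
```

```text
[0.71765169 0.00839716 0.30249809] [-0.14827979  0.56735446 -1.05943188] [[0.997, -0.077, -0.001], [-0.077, -0.997, 0.0], [-0.001, -0.0, -1.0]]
n 5 turn/row [-0.0001  0.0001 -0.0003]
  shift/row [-0.0002 -0.0004  0.0175]
```

Emit:
arm_command(targets=[[0, [0, 0, 0.018], [0, 0, 0]], [0, [0, 0, 0.018], [0, 0, 0]], [0, [0, 0, 0.018], [0, 0, 0]], [0, [0, 0, 0.018], [0, 0, 0]], [0, [0, 0, 0.015], [0, 0, 0]], [0, [0, 0, 0], [0, 0, 0]]])

```text
time: 30.88
position: [0.7169, 0.0098, 0.216]
tcp_rot: [[0.997, -0.075, -0.001], [-0.075, -0.997, 0.0], [-0.001, -0.0, -1.0]]
wrist_force: [0.0, -0.8, -0.2]
finger_gap: 0.0008
```

Emit:
arm_command(targets=[[0, [-0.012, 0, 0], [0, 0, 0]], [0, [-0.013, 0, 0], [0, 0, 0]], [0, [-0.013, 0, 0], [0, 0, 0]], [0, [-0.013, 0, 0], [0, 0, 0]], [0, [-0.014, 0, -0.001], [0, 0, 0]], [0, [-0.017, 0, 0.001], [0, 0, 0]], [0, [-0.017, 0, 0.004], [0, 0, 0]], [0, [-0.016, 0, 0.006], [0, 0, 0]]])

```text
time: 31.88
position: [0.603, 0.0183, 0.208]
tcp_rot: [[0.997, -0.076, 0.005], [-0.076, -0.997, -0.0], [0.005, -0.0, -1.0]]
wrist_force: [0.4, 1.2, 1.3]
finger_gap: 0.0005
```

Run:
```python
from h import *
s=cam('side','s14.png');st=monitor.state();print(st['position'],st['wrist_force'])
cv2.imwrite('pics/s14c.png',cv2.resize(s['frame'][60:330,180:480,::-1],None,fx=2,fy=2))
```

```text
[0.6012272  0.01855014 0.2072109 ] [1.76146824 0.72048491 0.83318265]
```

View pics/s14c.png

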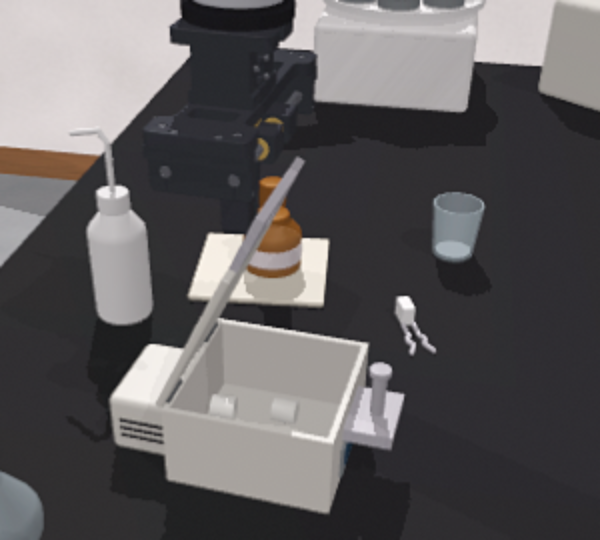

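The lid is coming over as planned, at about 1.1 rad (from (170,400) to (298,162)). Continuing the arc.

Emit:
arm_command(targets=[[0, [-0.016, 0, 0.01], [0, 0, 0]], [0, [-0.015, 0, 0.011], [0, 0, 0]], [0, [-0.013, 0, 0.012], [0, 0, 0]], [0, [-0.012, 0, 0.013], [0, 0, 0]], [0, [-0.01, 0, 0.014], [0, 0, 0]], [0, [-0.008, 0, 0.016], [0, 0, 0]], [0, [-0.006, 0, 0.017], [0, 0, 0]], [0, [0, 0, 0], [0, 0, 0]]])

```text
time: 32.92
position: [0.5232, 0.0241, 0.1133]
tcp_rot: [[0.997, -0.076, 0.0], [-0.076, -0.997, 0.0], [0.0, -0.0, -1.0]]
wrist_force: [0.0, -0.3, 0.0]
finger_gap: 0.0005
```

Run:
```python
from h import *
cam('side','s15.png');st=monitor.state();print(st['position'],st['wrist_force'])
plan(mill(-.061,0,.082),down(YAW),4)
```

```text
[0.52386153 0.02398013 0.11397328] [-0.27382251 -0.14184924 -0.0375247 ]
n 4 turn/row [ 0.     -0.0005 -0.    ]
  shift/row [-0.002  -0.0003  0.008 ]
```

Emit:
arm_command(targets=[[0, [-0.003, 0, 0.01], [0, 0, 0]], [0, [-0.002, 0, 0.01], [0, 0, 0]], [0, [-0.002, 0, 0.008], [0, 0, 0]], [0, [0, 0, 0.004], [0, 0, 0]], [0, [0, 0, 0], [0, 0, 0]]])

```text
time: 33.6
position: [0.5159, 0.0246, 0.0827]
tcp_rot: [[0.997, -0.076, 0.001], [-0.076, -0.997, -0.0], [0.001, 0.0, -1.0]]
wrist_force: [-8.0, 0.7, 20.7]
finger_gap: 0.0005
```

Run:
```python
from h import *
s=cam('side','s16.png');st=monitor.state();print(st['position'],st['wrist_force'])
cv2.imwrite('pics/s16c.png',cv2.resize(s['frame'][130:330,220:460,::-1],None,fx=3,fy=3))
for p in((-.117,.055,.0825),(-.117,-.055,.0825),(-.07,.07,.0825)):print(((proj(s,mill(*p))-[220,130])*3).round())
```

```text
[0.51584799 0.02459765 0.08271667] [-8.42188905  0.95860851 20.52851349]
[480. 441.]
[509. 320.]
[383. 443.]
```

View pics/s16c.png

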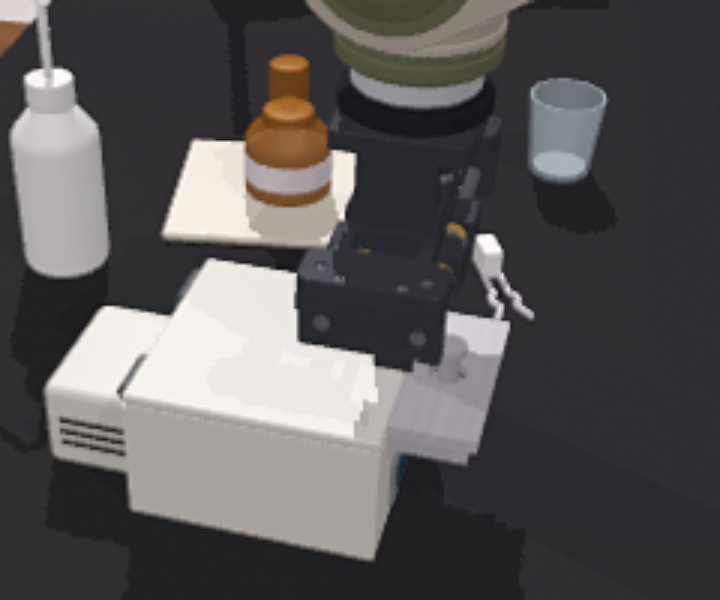

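The lid is down on the rim (pressed with 20 N), with the pin head showing through the lug hole at (455,345). Lifting off and re-measuring the clip.

Emit:
arm_command(targets=[[0, [0, 0, -0.01], [0, 0, 0]], [0, [0, 0, -0.03], [0, 0, 0]], [0, [0, 0, -0.04], [0, 0, 0]], [0, [0, 0, -0.05], [0, 0, 0]], [0, [0, 0, -0.05], [0, 0, 0]], [0.5, [0, 0, 0], [0, 0, 0]]])

```text
time: 34.4
position: [0.5173, 0.0244, 0.2646]
tcp_rot: [[0.997, -0.076, 0.008], [-0.076, -0.997, -0.001], [0.008, 0.001, -1.0]]
wrist_force: [-0.0, -0.1, -0.2]
finger_gap: 0.0084
```

```bash
cat > clip.py <<'E'
from h import *
def find():
    out=[]
    for n in('top','side'):
        s=cam(n); g=cv2.cvtColor(s['frame'],cv2.COLOR_RGB2HSV)
        m=((g[:,:,2]>150)&(g[:,:,1]<60)).astype(np.uint8)
        k,l,st,ce=cv2.connectedComponentsWithStats(m)
        print(n,[(st[i].tolist(),ce[i].round(1).tolist()) for i in range(1,k) if 60<st[i,4]<450])
E
python3 - <<'E'
from clip import *
find(); st=monitor.state(); print(st['position'],st['wrist_force'])
E
```

```text
top [([329, 201, 7, 19, 65], [332.7, 208.2]), ([133, 245, 9, 46, 75], [137.3, 266.1]), ([375, 286, 41, 23, 245], [396.7, 295.3]), ([143, 304, 17, 40, 352], [149.8, 323.3]), ([272, 472, 56, 8, 294], [299.8, 476.4])]
side [([298, 91, 22, 13, 241], [308.3, 96.6]), ([398, 180, 17, 9, 123], [406.1, 184.0]), ([150, 241, 16, 9, 108], [157.6, 245.4]), ([155, 254, 13, 8, 74], [160.5, 257.7]), ([301, 387, 90, 24, 151], [346.2, 398.3])]
[0.51587177 0.02458701 0.26073269] [-0.02943137 -1.04578601 -0.16205473]
```

The clip has not moved (396.7,295.3). Going above the grip block, turning the tool onto its axis (heading 111.5°).

Run:
```python
from clip import *
s=monitor.state()
p=s['position'];R=s['tcp_rot']; 
plan([0.4756,-.2067,.13],down(np.radians(111.5)),16)
```

```text
n 16 turn/row [ 0.     -0.     -0.1264]
   [-0.0014, 0.0146, 0.0082]
   [-0.0032, 0.0143, 0.0082]
   [-0.005, 0.0138, 0.0082]
   [-0.0067, 0.013, 0.0082]
   [-0.0083, 0.0121, 0.0082]
   [-0.0098, 0.011, 0.0082]
   [-0.0111, 0.0096, 0.0082]
   [-0.0122, 0.0082, 0.0082]
   [-0.0131, 0.0066, 0.0082]
   [-0.0138, 0.0049, 0.0082]
   [-0.0143, 0.0031, 0.0082]
   [-0.0146, 0.0012, 0.0082]
   [-0.0147, -0.0006, 0.0082]
   [-0.0145, -0.0025, 0.0082]
   [-0.014, -0.0043, 0.0082]
   [-0.0134, -0.006, 0.0082]
```

Emit:
arm_command(targets=[[0.55, [-0.001, 0.015, 0.008], [0, 0, -0.126]], [0.55, [-0.003, 0.014, 0.008], [0, 0, -0.126]], [0.55, [-0.005, 0.014, 0.008], [0, 0, -0.126]], [0.55, [-0.007, 0.013, 0.008], [0, 0, -0.126]], [0.55, [-0.008, 0.012, 0.008], [0, 0, -0.126]], [0.55, [-0.01, 0.011, 0.008], [0, 0, -0.126]], [0.55, [-0.011, 0.01, 0.008], [0, 0, -0.126]], [0.55, [-0.012, 0.008, 0.008], [0, 0, -0.126]]])

```text
time: 35.5
position: [0.4958, -0.0916, 0.1952]
tcp_rot: [[0.593, 0.805, -0.002], [0.805, -0.593, 0.001], [-0.0, -0.003, -1.0]]
wrist_force: [0.4, 0.0, -1.2]
finger_gap: 0.0486
```

Emit:
arm_command(targets=[[0.55, [-0.013, 0.007, 0.008], [0, 0, -0.126]], [0.55, [-0.014, 0.005, 0.008], [0, 0, -0.126]], [0.55, [-0.014, 0.003, 0.008], [0, 0, -0.126]], [0.55, [-0.015, 0.001, 0.008], [0, 0, -0.126]], [0.55, [-0.015, -0.001, 0.008], [0, 0, -0.126]], [0.55, [-0.015, -0.002, 0.008], [0, 0, -0.126]], [0.55, [-0.014, -0.004, 0.008], [0, 0, -0.126]], [0.55, [-0.013, -0.006, 0.008], [0, 0, -0.126]]])

```text
time: 36.5
position: [0.4756, -0.2075, 0.1312]
tcp_rot: [[-0.364, 0.931, -0.002], [0.931, 0.364, 0.002], [0.003, -0.001, -1.0]]
wrist_force: [0.6, 0.8, 0.1]
finger_gap: 0.0485
```

Run:
```python
from clip import *
s=cam('side'); cv2.imwrite('pics/s17.png',cv2.resize(s['frame'][150:260,330:450,::-1],None,fx=5,fy=5,interpolation=cv2.INTER_CUBIC))
for p in((.4756,-.2067,.018),(.4512,-.145,.0025)):print(((proj(s,p)-[330,150])*5).round())
plan([0.4756,-.2067,.003],down(np.radians(111.5)),8)
st=monitor.state();print(st['position'],st['qpos'].round(2))
```

```text
[261. 311.]
[307. 429.]
n 8 turn/row [-0.0002 -0.0004  0.0002]
  shift/row [0.0002 0.0002 0.0159]
[ 0.47513051 -0.20874364  0.13034912] [-0.64  0.44  1.55  0.    1.16 -1.02]
```

View pics/s17.png

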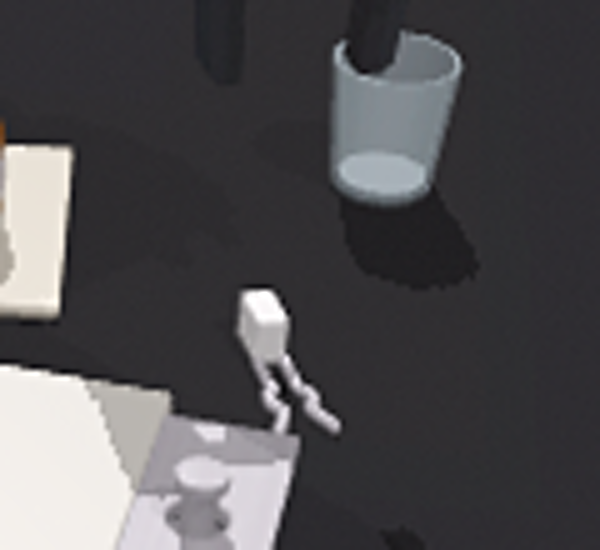

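The block sits where predicted (centre about (263,315) in the crop, tips' midpoint (310,428)), between the open fingers. Descending to grip.

Emit:
arm_command(targets=[[0.55, [0.001, 0.001, 0.02], [0, 0, 0]], [0.55, [0.001, 0, 0.02], [0, 0, 0]], [0.55, [0, 0, 0.02], [0, 0, 0]], [0.55, [0, 0, 0.02], [0, 0, 0]], [0.55, [0, 0, 0.018], [0, 0, 0]], [0.55, [0, 0, 0.015], [0, 0, 0]], [0.55, [0, 0, 0.01], [0, 0, 0]], [0.55, [0, 0, 0.003], [0, 0, 0]]])

```text
time: 37.55
position: [0.4766, -0.2052, 0.0066]
tcp_rot: [[-0.36, 0.933, 0.0], [0.933, 0.36, 0.001], [0.0, 0.0, -1.0]]
wrist_force: [-0.1, -0.6, 0.5]
finger_gap: 0.0483
```

Emit:
arm_command(targets=[[0.55, [0, 0, 0], [0, 0, 0]], [0, [0, 0, 0], [0, 0, 0]], [0, [0, 0, 0], [0, 0, 0]], [0, [0, 0, 0], [0, 0, 0]], [0, [0, 0, 0], [0, 0, 0]], [0, [0, 0, 0], [0, 0, 0]], [0, [0, 0, 0], [0, 0, 0]]], squeeze=45)

```text
time: 38.42
position: [0.4769, -0.2054, 0.0074]
tcp_rot: [[-0.361, 0.933, 0.001], [0.933, 0.361, -0.0], [-0.001, 0.001, -1.0]]
wrist_force: [-1.5, 0.7, 2.3]
finger_gap: 0.013
```

Run:
```python
from clip import *
s=cam('side','s18.png');st=monitor.state();print(st['position'],st['tcp_rot'].round(3).tolist(),st['wrist_force'],st['finger_gap'])
```

```text
[ 0.47686428 -0.20542481  0.00736738] [[-0.361, 0.933, 0.001], [0.933, 0.361, -0.0], [-0.001, 0.001, -1.0]] [-0.83267499  0.2245732   2.1432945 ] 0.013650749761873818
```

Gripped 7 mm up; regripping about 4 mm deeper for a firmer hold.

Emit:
arm_command(targets=[[0.3, [0, 0, 0], [0, 0, 0]], [0.3, [0, 0, 0], [0, 0, 0]], [0.3, [0, 0, 0.003], [0, 0, 0]], [0.3, [0, 0, 0.0015], [0, 0, 0]], [0.3, [0, 0, 0], [0, 0, 0]], [0, [0, 0, 0], [0, 0, 0]], [0, [0, 0, 0], [0, 0, 0]], [0, [0, 0, 0], [0, 0, 0]]])

```text
time: 39.48
position: [0.4768, -0.2054, 0.0028]
tcp_rot: [[-0.361, 0.933, 0.001], [0.933, 0.361, -0.0], [-0.0, 0.001, -1.0]]
wrist_force: [0.5, 0.1, 0.1]
finger_gap: 0.0135
```

Emit:
arm_command(targets=[[0, [0, 0, 0], [0, 0, 0]], [0, [0, 0, 0], [0, 0, 0]], [0, [0, 0, -0.005], [0, 0, 0]], [0, [0, 0, -0.02], [0, 0, 0]], [0, [0, 0, -0.04], [0, 0, 0]], [0, [0, 0, -0.05], [0, 0, 0]], [0, [0, 0, -0.04], [0, 0, 0]], [0, [0, 0, 0], [0, 0, 0]]])

```text
time: 40.48
position: [0.4775, -0.2059, 0.1606]
tcp_rot: [[-0.361, 0.933, 0.006], [0.933, 0.361, -0.004], [-0.005, 0.004, -1.0]]
wrist_force: [-0.5, -0.0, -0.2]
finger_gap: 0.0135
```

Run:
```python
from clip import *
s=cam('side');st=monitor.state();print(st['position'],st['tcp_rot'].round(3).tolist(),st['wrist_force'],st['finger_gap'])
cv2.imwrite('pics/s19.png',cv2.resize(s['frame'][120:240,330:450,::-1],None,fx=5,fy=5,interpolation=cv2.INTER_CUBIC))
p=st['position'];R=st['tcp_rot']
for c in ((.067,.009,-.0005),(.067,-.009,-.0005),(.043,0,.0)):print(((proj(s,p+R@(np.array(c)))-[330,120])*5).round())
```

```text
[ 0.47678819 -0.20544905  0.15857282] [[-0.361, 0.933, 0.003], [0.933, 0.361, -0.001], [-0.002, 0.002, -1.0]] [ 0.73142077  0.70473075 -0.00663581] 0.013284146144338834
[326. 232.]
[374. 229.]
[329. 203.]
```

View pics/s19.png

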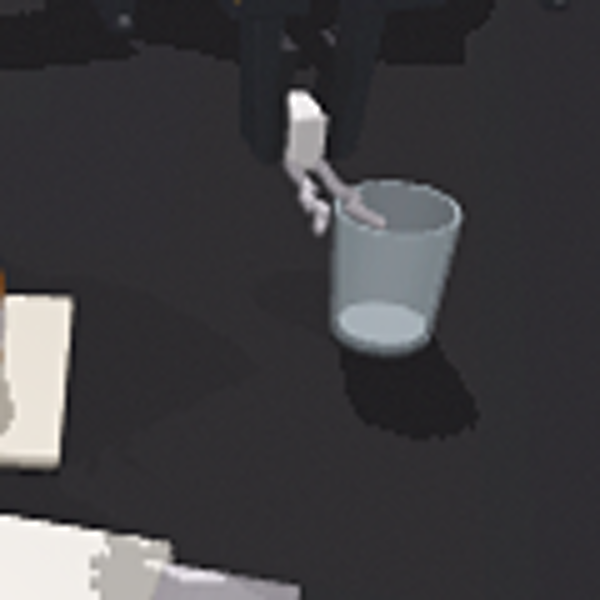

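The clip hangs level in the fingers, tips at (319,230) and (382,223), within about 1 px of the prediction. Swinging it round in front of the pin.

Run:
```python
from h import *
a=plan(mill(-.192,0,.12),down(YAW),16)
```

```text
n 16 turn/row [ 0.0002 -0.      0.126 ]
   [0.0161, 0.0001, 0.0024]
   [0.016, -0.0019, 0.0024]
   [0.0156, -0.0039, 0.0024]
   [0.015, -0.0058, 0.0024]
   [0.0142, -0.0077, 0.0024]
   [0.0131, -0.0094, 0.0024]
   [0.0118, -0.011, 0.0024]
   [0.0103, -0.0124, 0.0024]
   [0.0087, -0.0136, 0.0024]
   [0.0069, -0.0145, 0.0024]
   [0.005, -0.0153, 0.0024]
   [0.0031, -0.0158, 0.0024]
   [0.0011, -0.0161, 0.0024]
   [-0.001, -0.0161, 0.0024]
   [-0.003, -0.0158, 0.0024]
   [-0.0049, -0.0153, 0.0024]
```

Emit:
arm_command(targets=[[0, [0.016, 0, 0.002], [0, 0, 0.126]], [0, [0.016, -0.002, 0.002], [0, 0, 0.126]], [0, [0.016, -0.004, 0.002], [0, 0, 0.126]], [0, [0.015, -0.006, 0.002], [0, 0, 0.126]], [0, [0.014, -0.008, 0.002], [0, 0, 0.126]], [0, [0.013, -0.009, 0.002], [0, 0, 0.126]], [0, [0.012, -0.011, 0.002], [0, 0, 0.126]], [0, [0.01, -0.012, 0.002], [0, 0, 0.126]]])

```text
time: 41.52
position: [0.4299, -0.0844, 0.1402]
tcp_rot: [[0.6, 0.8, -0.002], [0.8, -0.6, 0.001], [0.0, -0.002, -1.0]]
wrist_force: [-0.2, 0.3, -0.1]
finger_gap: 0.0135
```

Emit:
arm_command(targets=[[0, [0.009, -0.014, 0.002], [0, 0, 0.126]], [0, [0.007, -0.015, 0.002], [0, 0, 0.126]], [0, [0.005, -0.015, 0.002], [0, 0, 0.126]], [0, [0.003, -0.016, 0.002], [0, 0, 0.126]], [0, [0.001, -0.016, 0.002], [0, 0, 0.126]], [0, [-0.001, -0.016, 0.002], [0, 0, 0.126]], [0, [-0.003, -0.016, 0.002], [0, 0, 0.126]], [0, [-0.005, -0.015, 0.002], [0, 0, 0.126]]])

```text
time: 42.52
position: [0.3836, 0.0363, 0.1244]
tcp_rot: [[0.997, -0.08, -0.002], [-0.08, -0.997, 0.001], [-0.002, -0.0, -1.0]]
wrist_force: [0.1, 0.5, -1.1]
finger_gap: 0.0138
```

Run:
```python
from h import *
s=monitor.state();print(s['position'])
plan(mill(-.190,0,.0883),down(YAW),6)
```

```text
[0.38357806 0.03631553 0.12440676]
n 6 turn/row [-0.0001  0.0003 -0.0007]
  shift/row [0.0007 0.0001 0.006 ]
```

Emit:
arm_command(targets=[[0, [0.001, 0, 0.008], [0, 0, -0.004]], [0, [0.001, 0, 0.008], [0, 0, 0]], [0, [0.001, 0, 0.008], [0, 0, 0]], [0, [0.001, 0, 0.006], [0, 0, 0]], [0, [0, 0, 0.005], [0, 0, 0]], [0, [0, 0, 0.001], [0, 0, 0]], [0, [0, 0, 0], [0, 0, 0]]])

```text
time: 43.4
position: [0.3887, 0.0354, 0.0897]
tcp_rot: [[0.997, -0.072, 0.001], [-0.072, -0.997, -0.0], [0.001, -0.0, -1.0]]
wrist_force: [0.1, -0.8, -1.2]
finger_gap: 0.014
```

Run:
```python
from h import *
s=monitor.state();print(s['position'],s['tcp_rot'].round(3).tolist())
plan(mill(-.165,0,.0883),down(YAW),4)
a=cam('side')['frame'][190:280,320:440,::-1]; b=cam('top')['frame'][240:330,250:350,::-1]
z=lambda i,k:cv2.resize(i,None,fx=k,fy=k,interpolation=cv2.INTER_CUBIC)
A,B=z(a,6)[:540],z(b,6)[:540]
cv2.imwrite('pics/s20.png',cv2.resize(np.hstack([A,B]),(800,int(800*540/(720+600)))))
t=cam('top'); print(proj(t,mill(-.092,0,.101)),proj(t,s['position']+s['tcp_rot']@[.043,0,0]))
```

```text
[0.38872411 0.03537514 0.08968164] [[0.997, -0.072, 0.001], [-0.072, -0.997, -0.0], [0.001, -0.0, -1.0]]
n 4 turn/row [-0.     -0.0003  0.001 ]
  shift/row [0.006  0.     0.0004]
[289.68215259 278.7660418 ] [286.83309231 307.71858379]
```

View pics/s20.png

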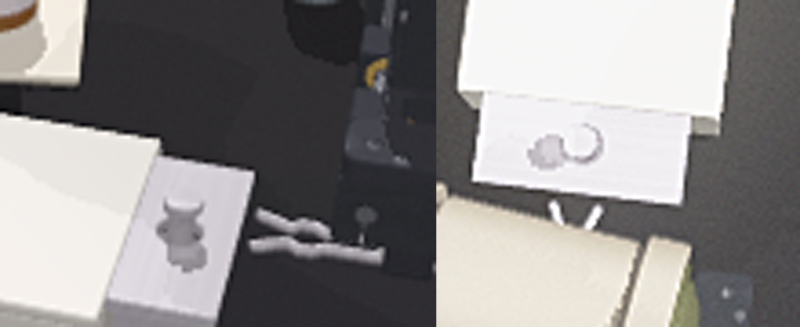

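Run:
```python
from h import *
s=monitor.state();p,R=s['position'],s['tcp_rot']
t=cam('top');q=cam('side'); k=6*800/1320
T=lambda P:((proj(t,P)-[250,240]+.5)*k+[436.4,0]).round(1).tolist()
S=lambda P:((proj(q,P)-[320,190]+.5)*k).round(1).tolist()
for n,P in (('lugL',mill(-.117,.055,.0825)),('lugR',mill(-.117,-.055,.0825)),('head',mill(-.092,0,.101)),('headR',mill(-.092,-.009,.101)),('tipL',p+R@[.0675,-.0105,.0]),('tipR',p+R@[.0675,.0105,0.])): print(n,T(P),S(P))
```

```text
lugL [475.2, 183.2] [220.3, 317.9]
lugR [684.2, 204.5] [255.5, 171.7]
head [582.5, 142.8] [186.7, 197.5]
headR [599.9, 144.5] [190.0, 186.1]
tipL [557.0, 198.9] [247.1, 243.2]
tipR [597.2, 202.8] [253.4, 215.4]
```

Predictions and the picture agree to about 1–2 mm: lug corners at (472,180) and (683,203), pin head near (586,143), leg tips straddling the pin's line. Advancing in steps while watching the force.

Emit:
arm_command(targets=[[0, [0.005, 0.001, 0.001], [0, 0, 0.004]], [0, [0.005, 0, 0], [0, 0, 0]], [0, [0.005, 0, 0], [0, 0, 0]], [0, [0.005, 0, 0], [0, 0, 0]], [0, [0.005, 0, 0], [0, 0, 0]], [0, [0.005, 0, 0], [0, 0, 0]], [0, [0, 0, 0], [0, 0, 0]]], squeeze=58)

```text
time: 44.52
position: [0.4188, 0.0321, 0.0886]
tcp_rot: [[0.997, -0.076, 0.001], [-0.076, -0.997, -0.0], [0.001, -0.0, -1.0]]
wrist_force: [0.1, 0.1, -0.4]
finger_gap: 0.0136
```

Run:
```python
from h import *
s=monitor.state();p,R=s['position'],s['tcp_rot'];print(p,s['wrist_force'],s['torque']); c,n=np.cos(YAW),np.sin(YAW);d=p[:2]-C;print('mill',c*d[0]+n*d[1],-n*d[0]+c*d[1])
a=cam('side')['frame'][190:280,320:440,::-1]; b=cam('top')['frame'][240:330,250:350,::-1]
z=lambda i:cv2.resize(i,None,fx=6,fy=6,interpolation=cv2.INTER_CUBIC)
cv2.imwrite('pics/s21.png',cv2.resize(np.hstack([z(a),z(b)]),(800,327)))
```

```text
[0.41884409 0.03207465 0.08862639] [ 0.0921537   0.13235271 -0.43026349] [-0.01506893  0.15328714  0.00894549]
mill -0.15854024132359973 -0.0009656027281660755
```

View pics/s21.png

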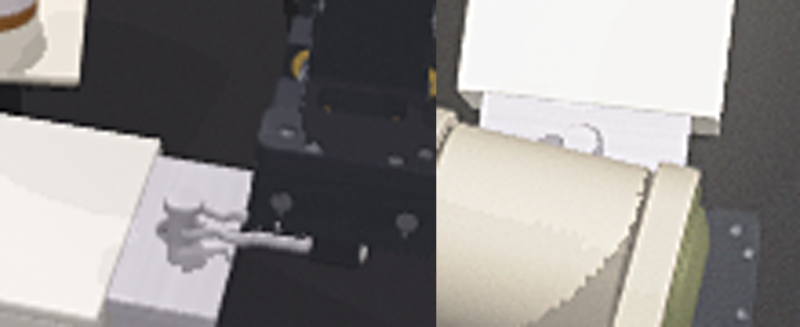

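The legs straddle the pin shank under the head at (185,220) with no side force. I'm now past my picture budget, so from here I'll work mostly from forces and numbers. Pushing home.

Emit:
arm_command(targets=[[0, [0.004, 0, 0], [0, 0, 0]], [0, [0.004, 0, 0], [0, 0, 0]], [0, [0.004, 0, 0], [0, 0, 0]], [0, [0.003, 0, 0], [0, 0, 0]]])

```text
time: 45.12
position: [0.4327, 0.0313, 0.0883]
tcp_rot: [[0.997, -0.076, -0.002], [-0.076, -0.997, 0.001], [-0.002, -0.001, -1.0]]
wrist_force: [-4.1, 3.0, -0.6]
finger_gap: 0.0139
```

Emit:
arm_command(targets=[[0, [0.003, 0, 0], [0, 0, 0]], [0, [0.003, 0, 0], [0, 0, 0]], [0, [0.0015, 0, 0], [0, 0, 0]], [0, [0, 0, 0], [0, 0, 0]]])

```text
time: 45.62
position: [0.4418, 0.0303, 0.0889]
tcp_rot: [[0.997, -0.076, 0.003], [-0.076, -0.997, -0.0], [0.003, 0.0, -1.0]]
wrist_force: [3.6, 2.1, -1.1]
finger_gap: 0.0132
```

Run:
```python
from h import *
s=monitor.state();p,R=s['position'],s['tcp_rot'];print(p,s['wrist_force'],s['torque']); c,n=np.cos(YAW),np.sin(YAW);d=p[:2]-C;print('mill',c*d[0]+n*d[1],-n*d[0]+c*d[1])
```

```text
[0.44181497 0.03027868 0.0888902 ] [ 3.60475317  2.05458901 -1.13586461] [ 0.44823505 -0.28934225  0.16328519]
mill -0.13549930923148387 -0.0010122771771666258
```

The resistance flipped from −4 N to +3.6 N, so the clip snapped in and is pulling itself forward. A little further, until the force balances.

Emit:
arm_command(targets=[[0, [0.0015, -0.0005, 0], [0, 0, 0]], [0, [0, 0, 0], [0, 0, 0]], [0, [0, 0, 0], [0, 0, 0]]])

```text
time: 46.0
position: [0.4427, 0.0307, 0.0887]
tcp_rot: [[0.997, -0.076, 0.002], [-0.076, -0.997, -0.0], [0.002, 0.0, -1.0]]
wrist_force: [2.6, 2.0, -0.1]
finger_gap: 0.0133
```

Emit:
arm_command(targets=[[0, [0.001, -0.0005, 0], [0, 0, 0]], [0, [0, 0, 0], [0, 0, 0]], [0, [0, 0, 0], [0, 0, 0]]])

```text
time: 46.38
position: [0.4434, 0.0312, 0.0887]
tcp_rot: [[0.997, -0.076, 0.001], [-0.076, -0.997, -0.0], [0.001, 0.0, -1.0]]
wrist_force: [0.2, 0.8, -0.1]
finger_gap: 0.0132
```

Emit:
arm_command(targets=[[0, [0.001, 0, 0], [0, 0, 0]], [0, [0, 0, 0], [0, 0, 0]], [0, [0, 0, 0], [0, 0, 0]]])

```text
time: 46.75
position: [0.4444, 0.0312, 0.0886]
tcp_rot: [[0.997, -0.076, 0.001], [-0.076, -0.997, 0.0], [0.001, -0.0, -1.0]]
wrist_force: [0.0, 0.1, -0.4]
finger_gap: 0.0133
```

Force is balanced at zero, so the clip is home. Lowering it onto the lid, releasing and backing off.

Emit:
arm_command(targets=[[0, [0, 0, 0.001], [0, 0, 0]], [0, [0, 0, 0.001], [0, 0, 0]], [0, [0, 0, 0], [0, 0, 0]], [0.2, [0, 0, 0], [0, 0, 0]], [0.4, [0, 0, 0], [0, 0, 0]], [0.4, [0, 0, 0], [0, 0, 0]], [0.4, [0, 0, 0], [0, 0, 0]], [0.4, [0, 0, 0], [0, 0, 0]]])

```text
time: 47.75
position: [0.4446, 0.0311, 0.0867]
tcp_rot: [[0.997, -0.076, 0.001], [-0.076, -0.997, -0.0], [0.001, -0.0, -1.0]]
wrist_force: [0.3, 0.8, -0.6]
finger_gap: 0.0351
```

Emit:
arm_command(targets=[[0.4, [0, 0, -0.01], [0, 0, 0]], [0.4, [0, 0, -0.03], [0, 0, 0]], [0.4, [0, 0, -0.04], [0, 0, 0]], [0.4, [-0.01, 0, -0.05], [0, 0, 0]], [0.4, [-0.02, -0.04, -0.05], [0, 0, 0]], [0.4, [-0.02, -0.06, -0.02], [0, 0, 0]], [0.4, [-0.01, -0.06, 0], [0, 0, 0]], [0.4, [0, -0.06, 0], [0, 0, 0]]])

```text
time: 48.75
position: [0.4024, 0.2506, 0.2835]
tcp_rot: [[0.997, -0.076, 0.003], [-0.076, -0.997, 0.0], [0.003, -0.001, -1.0]]
wrist_force: [1.1, -0.4, -0.2]
finger_gap: 0.0351
```

Emit:
arm_command(targets=[[0.4, [0, -0.06, 0], [0, 0, 0]], [0.4, [0, -0.05, 0], [0, 0, 0]], [0.4, [0, 0, 0], [0, 0, 0]]])

```text
time: 49.12
position: [0.4111, 0.3607, 0.2819]
tcp_rot: [[0.997, -0.072, 0.001], [-0.072, -0.997, 0.0], [0.001, -0.0, -1.0]]
wrist_force: [-0.5, 0.2, -0.4]
finger_gap: 0.0352
```

Run:
```python
from h import *
s=monitor.state();print(s['position'],s['wrist_force'])
q=cam('side','s22.png');t=cam('top','t22.png')
a=q['frame'][120:300,220:440,::-1]; b=t['frame'][120:340,250:520,::-1]
a=cv2.resize(a,(400,327),interpolation=cv2.INTER_CUBIC);b=cv2.resize(b,(400,326),interpolation=cv2.INTER_CUBIC)
c=q['frame'][215:270,340:410,::-1]; d=t['frame'][255:325,255:330,::-1]
z=lambda i:cv2.resize(i,(400,270),interpolation=cv2.INTER_CUBIC)
cv2.imwrite('pics/fin.png',np.vstack([np.hstack([a[:326],b]),np.hstack([z(c),z(d)])]))
P=lambda x,y,z:(proj(q,mill(x,y,z))-[340,215]+.5)*[400/70,270/55]+[0,326]
Q=lambda x,y,z:(proj(t,mill(x,y,z))-[255,255]+.5)*[400/75,270/70]+[400,326]
for n,p in(('grip top if home',(-.135,0,.1045)),('pin head',(-.092,0,.101)),('tips',(-.068,0,.085))):print(n,P(*p).round(),Q(*p).round())
```

```text
[0.41105938 0.36073059 0.28194347] [-0.45470973  0.16640361 -0.44653077]
grip top if home [334. 483.] [574. 507.]
pin head [179. 470.] [588. 420.]
tips [ 91. 497.] [598. 375.]
```

View pics/fin.png

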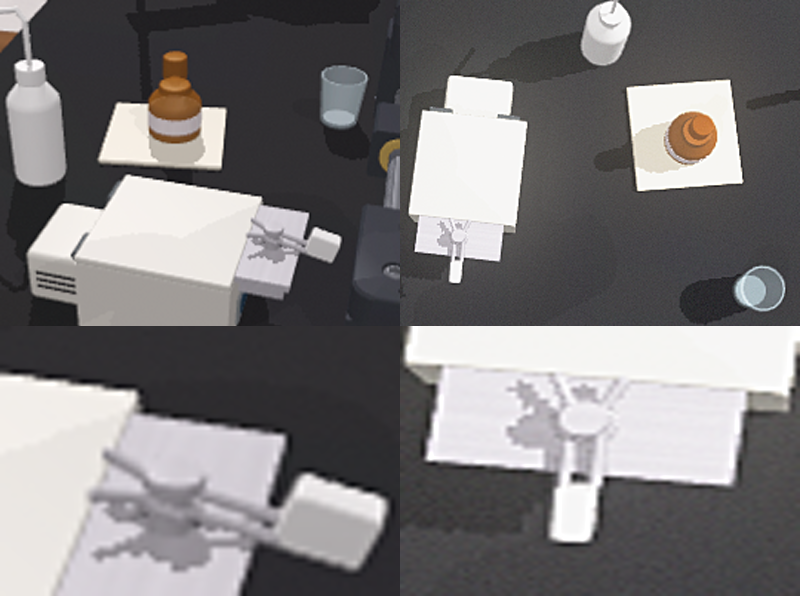

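The final view shows the lid shut and the clip around the pin under its head, at (175,490) side and (585,420) top. The grip block is within about 2–3 mm of its home position and droops slightly over the lug's edge. The jar stands on the board, the wash bottle and beaker are where they started, and the arm is clear. Handing in.

Run:
```python
from h import *
a=cv2.imread('pics/s12.png').astype(int);b=cv2.imread('pics/s22.png').astype(int)
d=np.abs(a-b).max(2)
print('tray diff',(d[385:480,275:460]>40).sum(),'flask',(d[240:346,148:205]>40).sum(),'beaker',(d[155:192,395:423]>40).sum(),'wash',(d[165:220,222:240]>40).sum(),'jar',(d[150:206,298:333]>40).sum())
print(workorder.hand_in())
```

```text
tray diff 0 flask 0 beaker 0 wash 83 jar 0
the job is handed in; nothing more can be done
None
```

The mill is charged, shut and locked, and I handed the job in at about 49 s of the 176 s allowed. No verdict was reported.

**What I did**
- I stood the jar on the cream board.
- I tipped all 4 pieces from the tray into the chamber and set the empty tray on the bench.
- I pushed the lid shut, with a final press of about 20 N.
- I gripped the clip by its block and pushed it onto the pin along the mill's x axis. It resisted with about 4 N, then the force reversed, then settled at zero, so I take it as snapped home. I then released it.

**Last checks**
- **Lid and clip:** The lid is down and the clip sits around the shank under the pin's head, with its seat an estimated 2 mm from the pin's axis. The grip block overhangs the lug and droops by roughly 0.1 rad; the gap under the head limits that to about 0.22 rad, against the 0.35 allowed.
- **Jar, tray, flask and beaker:** Their image regions had no changed pixels since just before I closed the lid.
- **Wash bottle:** This check disagreed, with 83 changed pixels. I put that down to the lid no longer covering the bottle, since it stands at the same place in the final picture.
- **Pieces:** All 4 were seen lying in the chamber before the lid closed; they cannot be seen now.

I viewed 19 pictures against the budget of 14, so I went 5 over, mostly to line up and check the clip.

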